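Stroke the scan stage, dog down the slide frame, run it under the scan bar

ROBOT

A 6-joint arm with a two-finger parallel gripper is mounted at the origin on a cart in front of the work surface, level with it; the furniture and walls round the work are solid. World frame = base frame: x ahead of the robot, y to its left, z up, the work surface at z = 0. Lengths are in mm, angles in rad, forces in N, time in s.
With the tool pointing down it reaches from about 225 to 875 mm from the base axis. Payload 3.4 kg.
Tool frame: the origin (TCP) lies midway between the tips of the shut fingers; the grasp point (between the pads) lies 19 mm behind it; x points along the fingers, z is the direction in which the jaws open and shut, and the axes are right-handed (so a half turn about x gives the same grasp; the last joint's range is limited). The gripper opens to 85 mm and grips with 20 to 120 N. Pads are 22 mm wide; open, the fingers measure 114 mm over their backs; the gripper's body (76 mm by 85 mm) begins 54 mm behind the grasp point. The pads swing forward as they close: fully open they stand 13 mm farther back than shut.
Start: joints at [-1.254, 0.276, 1.505, -0, 1.361, -0.121], TCP at [243.774, -520.804, 231.328] pointing down, gripper open.
Joint ranges: [-2.89, 2.89], [-0.75, 2.08], [0.22, 2.7], [-1.18, 4.32], [0.11, 2.71], [-2.7, 2.7]. Speed limits (rad/s): [2.57, 2.57, 3.14, 3.14, 3.14, 3.14].

INTERFACE

Orientations are given as [roll, pitch, yaw] about the fixed x, y, z axes, in that order (R = Rz(yaw) Ry(pitch) Rx(roll)).
In Python, from plant import status, imaging, job_done gives the robot as it stands. The module is installed in compiled form; this text tells all that it offers.
- The arm moves only by the tool step_arm, never from a script. Its argument "targets" is a list of rows, each a list of 5 numbers: the shift along the tool's x, y, z in cm, then the turn about the tool's x in rad, then the finger opening in cm, from 0 to 8.54. In form: [[dx, dy, dz, spin, gripper], ...]. A call has 1 to 8 rows; each row is the pose to reach, as a shift and turn from the pose commanded when the call began, along the tool's axes at that moment; what a row does not reach only later rows make up. A row lasts 1/12 s, in which the tool goes at most 41.7 mm and 7.16 degrees, less where a joint would pass 70% of its speed; a pose out of reach is approached as far as the arm can. A call with a gripper value outside its range is refused whole. The fingers move at their own pace and stop on an object; "squeeze" is the grip in N (left out, the last holds). Time passes only in rows, so rows that repeat a pose let the fingers close. It gives the time, the measured TCP pose, the force and the opening at its end, in the units of the state.
- status.observe(): the state, without advancing time (a new reading comes with each control period).
- imaging.grab_frame(name): name is "side" or "top" or "wrist"; returns a dict with "pixels" (420x560x3 uint8, blue, green, red), "mtx" (3x3 intrinsics, pixels), "xyz" and "attitude" of the camera in the world. Camera axes: x right, y up, looking along -z (the intrinsics and any distortion apply to the point x, -y, -z); pixel columns grow to the right and rows downward; lengths in mm; the calibration is good to about 2 mm. A picture is of the moment at which its call begins. There is no depth.
- job_done(): hands the job in, once; it reports no verdict.
The state is a dict: "time_s": time; "qpos": joint angles; "dq": joint speeds; "effort": joint torques, N m; "ee_pos": TCP position; "orientation": TCP orientation; "wrist_force": force on the tool from outside, world axes, zero at the start; "wrist_torque": the same for the moment, N m; "width": opening from 0.0 (shut) to 1.0 (fully open).
Only numpy, scipy, OpenCV 4.12 (cv2) and the standard library are available. Lean on these libraries where they do the work, as an engineer would, in place of code of your own. Each camera call takes 0.05 s, during which the arm holds its last target. There are 200 camera calls.

TASK

Get the hand-driven scan stage ready: with the carriage still empty, push it by its black post slowly (no faster than about 10 cm a second) up to the far stop under the scan bar and all the way back to the home stop, feeling for sticky spots. Then lay the blue slide frame between the lips of the carriage and fit every orange dog that is in the rack, with at least one on each side of the frame: T-bar down through a free slot until the collar sits on the plate, then a quarter turn so that the T-bar holds under the plate and the finger lies over the edge of the frame. Last, run the loaded carriage just as slowly to the far stop and back home, leave it there with frame and dogs in place, and never knock the scan bar or push the bottles and the timer about.

Things in the scene. Friction and masses are not known exactly. Their poses are not given: they have to be found in the camera images.
- carriage (a joint): travel of the grey carriage along its rails, m: 0 = home, against the stop at the -y end (away from the scan bar); 0.200 = against the far stop, its plate under the scan bar. It moves along +y of point carriage_top, drags with about 2.5 N plus damping (8 N per m/s) and stays where it is left
- carriage_top (a point): centre of the top of the carriage plate (58 mm above the desk; 130 mm along x, 158 along y, 8 thick). x points across the rails away from the push post, y along the travel to the far stop, z up. Steel lips 5 mm high at x = +-57 mm (60 mm long) and y = +-40 mm (20 mm long) hold the slide frame at the middle with 3 mm play each way
- push_post (a point): black upright round post, 22 mm in diameter, by which the carriage is pushed by hand; it stands on a tongue 135 mm in front of (-x) the carriage centre, bottom at the level of the plate's top, 46 mm tall; the point is 28 mm up it, on its axis. Axes as carriage_top
- slot_1 (a point): centre of the mouth of one of the four slots of the carriage plate, at the level of the plate's top: the -x, -y one (x -29, y -54 mm from carriage_top); the slot is 45 mm long along the point's x and 15 mm wide, right through the 8 mm plate, open below. Axes as carriage_top
- slot_2 (a point): centre of the mouth of one of the four slots of the carriage plate, at the level of the plate's top: the +x, -y one (x +29, y -54 mm); the slot is 45 mm long along the point's x and 15 mm wide, right through the 8 mm plate, open below. Axes as carriage_top
- slot_3 (a point): centre of the mouth of one of the four slots of the carriage plate, at the level of the plate's top: the -x, +y one (x -29, y +54 mm); the slot is 45 mm long along the point's x and 15 mm wide, right through the 8 mm plate, open below. Axes as carriage_top
- slot_4 (a point): centre of the mouth of one of the four slots of the carriage plate, at the level of the plate's top: the +x, +y one (x +29, y +54 mm); the slot is 45 mm long along the point's x and 15 mm wide, right through the 8 mm plate, open below. Axes as carriage_top
- scan_bar: black fixed bar over the far half of the rails. Origin on its underside, 120 mm above the desk, over the rails' centre line, 175 mm along +y from the carriage centre at home; axes as carriage_top. It reaches from x -55 to +135 mm, is 36 mm wide and high; its column at x = +108 mm is 217 mm tall. Dogs seated on the carriage pass 12 mm below it
- slide_frame: blue slide frame with two glass slides lying in it, 104 mm (its x) by 70 mm (its y) by 8 mm thick, with an upright rib 60 mm long (along x), 12 mm thick, its top 38 mm above the underside, at its middle; 0.14 kg. Origin at the centre of the underside
- frame_grip (a point): point on the rib of the slide frame to grip it at, 26 mm above the underside, in the middle; x along the rib and along the long side of the frame, z up. Lying in place on the carriage it is directly above carriage_top with its x along that x (either way round)
- dog_rack: wooden rack, 200 mm (its x) by 44 mm by 34 mm high, fixed to the desk, in which the dogs stand at the start, in slots 45 mm by 15 mm, 26 mm deep, that run along its x at x = -64, 0 and +64 mm; some may be empty. Origin at the centre of its underside
- dog_1_grip (a point): grip of a quarter-turn hold-down dog: orange wing 44 mm long (x), 12 thick (y), 35 tall, on a steel collar 26 mm in diameter, 10 mm high, 0.08 kg. The point is on the axis, 35 mm above the collar's underside, 15 mm below the wing's top, 20 mm above its foot; z up. The collar's underside sits on the rack or plate. One of the three dogs may be absent
- dog_1_tip (a point): end of this dog's steel finger, 34 mm along +x from the axis, 12.5 mm above the collar's underside (finger 14 mm wide, 5 thick, on top of the collar). Below the collar: a stem and a T-bar 38 mm along x, 10 mm along y, its top 10 mm and bottom 20 mm below the collar's underside. Same axes
- dog_2_grip (a point): another dog just like dog_1; the same point and axes
- dog_2_tip (a point): end of the finger of dog_2, as for dog_1
- dog_3_grip (a point): another dog just like dog_1; the same point and axes
- dog_3_tip (a point): end of the finger of dog_3, as for dog_1
- fixative_can: aluminium bottle with a black cap, 37 mm across, 104 mm tall; stands by, not part of the job. Origin at the centre of its underside
- stain_bottle_1: amber dropper bottle, 31 mm across, 74 mm tall; stands by, not part of the job. Origin at the centre of its underside
- timer: white timer, 64 x 64 x 19 mm, lying flat; stands by, not part of the job. Origin at the centre of its underside
- ethanol_bottle: white bottle with a blue cap, 51 mm across, 125 mm tall; stands by, not part of the job. Origin at the centre of its underside

How it is judged:
By the outcome, as a careful person would: the job done as asked, in the order asked, and still so for the second after the job is handed in, with the robot touching nothing.
Of dog_1, dog_2, dog_3 only 2 to 3 are there at a start; the rules pass over those that are not, and their reading is None.
At some moment in a run one of slide_frame may be knocked a few centimetres aside while the robot is not near it.
It also fails if it takes over 210 s, if anything falls off the work surface, if the arm or the gripper's body presses on something with over 40 N, if the wrist force passes 120 N, or if a joint passes its speed limit or range.

## Working session

There is one attempt and no reset: what is moved stays moved. The work goes in short steps, Python scripts to look and compute and a tool call to move; the robot and the scene stay as the last step left them, time stands still between calls to the robot, and variables do not carry over. Pictures are saved under pics/ and viewed, about 12 in all and at most 16, crops included, and the job is handed in when it is done.

Besides the shell and the picture viewer there is one more tool, called in YAML: its name, and indented under it one key for each argument. step_arm: Moves the arm, as the interface text tells. Its arguments: {"type":"object","properties":{"targets":{"type":"array","items":{"type":"array","items":{"type":"number"}}},"squeeze":{"type":"number"}},"required":["targets"]}

```bash
mkdir -p pics; ls; python3 - <<'E'
from plant import status, imaging
import cv2
s=status.observe(); print(s)
for n in ("top","side"):
    f=imaging.grab_frame(n); cv2.imwrite(f"pics/{n}0.png",f["pixels"]); print(n,f["mtx"],f["xyz"],f["attitude"],[k for k in f])
E
```

```text
pics
{'time_s': 0.0, 'qpos': array([-1.25403697e+00,  2.76609664e-01,  1.50614954e+00,  9.93840656e-06,
        1.36070515e+00, -1.20982168e-01]), 'dq': array([ 0.00011823, -0.00067595,  0.00150529,  0.00012502, -0.0007059 ,
       -0.00064635]), 'effort': array([-2.62593458e-03, -4.16789138e+01, -2.45811832e+01, -5.45319799e-04,
        1.10081464e-02, -7.36505683e-07]), 'ee_pos': array([ 243.57873548, -520.26627503,  230.42481801]), 'orientation': array([3.01541953, 1.5689246 , 1.88236265]), 'wrist_force': array([0.54864466, 0.11805274, 0.18404607]), 'wrist_torque': array([ 0.04522624, -0.01592308,  0.00971698]), 'width': 0.9957477684700949}
top [[542.28419052   0.         275.49747935]
 [  0.         542.28419052 199.70887367]
 [  0.           0.           1.        ]] [ 318.11279402 -146.02675663 1392.39424047] [ 0.19664892  0.00256571 -1.56285044] ['pixels', 'mtx', 'xyz', 'attitude']
side [[392.49032502   0.         277.95115232]
 [  0.         392.49032502 208.53767612]
 [  0.           0.           1.        ]] [ 524.02880419 -839.83977582  616.70231134] [ 0.96035822 -0.01481224 -0.04800731] ['pixels', 'mtx', 'xyz', 'attitude']
```

View pics/top0.png

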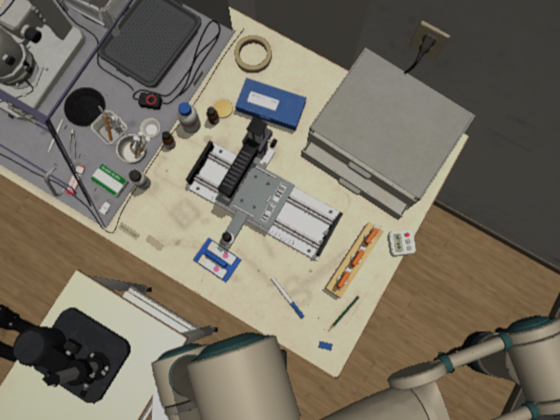

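View pics/side0.png

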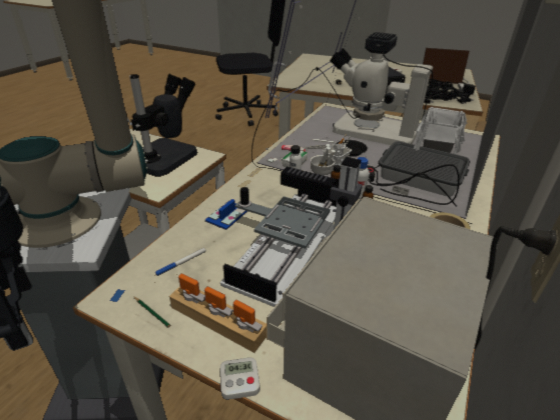

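The top picture shows the carriage near mid-travel at about (262,195), the post at (227,237), the frame at (217,260), and the rack with three orange dogs from (375,235) to (345,280). The timer is at (402,243). I'll take closer measurements next.

```bash
cat > h.py <<'E'
import numpy as np, cv2
from scipy.spatial.transform import Rotation as Ro
from plant import status, imaging
np.set_printoptions(precision=1,suppress=True)
def cam(n,save=None):
    f=imaging.grab_frame(n)
    f["R"]=Ro.from_euler('xyz',f["attitude"]).as_matrix()
    if save: cv2.imwrite(f"pics/{save}.png",f["pixels"])
    return f
def ray(f,u,v):
    K=f["mtx"]; d=np.array([(u-K[0,2])/K[0,0],-(v-K[1,2])/K[1,1],-1.]); return f["R"]@d
def onz(f,u,v,z):
    d=ray(f,u,v); c=np.array(f["xyz"]); return c+d*(z-c[2])/d[2]
def proj(f,p):
    q=f["R"].T@(np.array(p)-f["xyz"]); K=f["mtx"]
    return np.array([K[0,2]+K[0,0]*q[0]/-q[2],K[1,2]-K[1,1]*q[1]/-q[2]])
def blobs(m,amin):
    m=cv2.morphologyEx(m.astype(np.uint8)*255,cv2.MORPH_CLOSE,np.ones((3,3)))
    cs,_=cv2.findContours(m,cv2.RETR_EXTERNAL,cv2.CHAIN_APPROX_NONE)
    return [c for c in cs if cv2.contourArea(c)>=amin]
def hsv(f): return cv2.cvtColor(f["pixels"],cv2.COLOR_BGR2HSV)
def orange(f):
    h=hsv(f); return (h[...,0]<14)&(h[...,1]>170)&(h[...,2]>120)
def blue(f):
    h=hsv(f); return (h[...,0]>100)&(h[...,0]<125)&(h[...,1]>150)&(h[...,2]>60)
def tool():
    s=status.observe(); T=Ro.from_euler('xyz',s["orientation"]).as_matrix()
    return np.array(s["ee_pos"]),T,s
E
python3 - <<'E'
from h import *
t=cam("top"); s=cam("side")
c=cv2.resize(t["pixels"][120:320,160:430],None,fx=2.9,fy=2.9,interpolation=cv2.INTER_CUBIC)
cv2.imwrite("pics/topcrop.png",c)
for n,f in(("top",t),("side",s)):
  for nm,m in(("orange",orange(f)),("blue",blue(f))):
    for b in blobs(m,12):
        r=cv2.minAreaRect(b); print(n,nm,np.round(r[0],1),np.round(r[1],1),round(r[2]),onz(f,*r[0],75 if nm=="orange" else 8), cv2.contourArea(b))
p,T,st=tool(); print(p,T)
E
```

```text
top orange [343.  279.3] [ 4.3 16.6] 32 [ 386.5 -304.5   75. ] 54.0
top orange [357.2 257.5] [ 4.2 16.1] 34 [ 439.2 -339.8   75. ] 50.0
top orange [371.2 235.3] [ 4.2 15.8] 36 [ 493.6 -375.2   75. ] 50.0
top blue [324.9 345.6] [11.2  4.1] 14 [ 227.4 -265.1    8. ] 33.5
top blue [296.8 309.6] [16.4  2.4] 54 [ 313.9 -195.9    8. ] 23.5
top blue [216.7 259.6] [38.9 25.5] 34 [437.1   8.3   8. ] 264.5
top blue [184. 108.] [10. 10.] 90 [844.1 108.3   8. ] 82.0
side orange [243.7 306.6] [21.5  4.9] 27 [ 494.  -367.7   75. ] 86.5
side orange [214.7 292.7] [20.6  4.8] 24 [ 440.  -332.9   75. ] 77.5
side orange [188.2 279.1] [19.2  4.5] 27 [ 386.8 -296.5   75. ] 68.0
side blue [117. 295.] [ 3.9 12.2] 34 [ 231.5 -269.8    8. ] 32.5
side blue [165.5 268.5] [ 3.1 20.1] 63 [ 315.5 -195.     8. ] 48.5
side blue [224.7 216.8] [19.5 33.6] 53 [433.5  -4.9   8. ] 223.0
side blue [362.5 162.5] [9. 7.] 90 [864.1 284.    8. ] 43.5
[ 243.7 -520.5  230.8] [[-0.   0.9  0.4]
 [ 0.   0.4 -0.9]
 [-1.   0.  -0. ]]
```

View pics/topcrop.png

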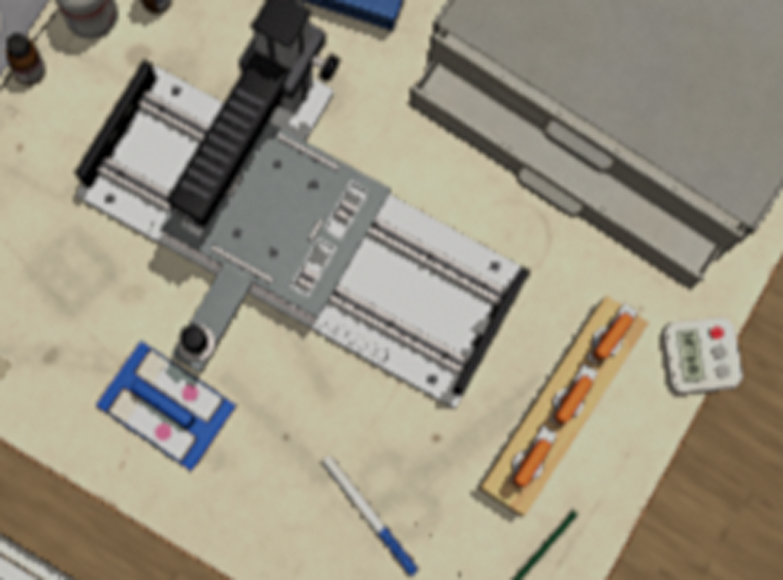

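The crop shows the end stops at (490,337) for home and (115,122) for far, with the post top at (195,338). The plate is part-way along, so it isn't at home yet. Next I'll compute the axes and the post position.

```bash
python3 - <<'E'
from h import *
t=cam("top"); s=cam("side")
P=lambda a,b,z: onz(t,160+a/2.9,120+b/2.9,z)
def dark(f,u,v,r=14):
    g=f["pixels"].max(2)<60; m=np.zeros_like(g); u=int(u);v=int(v); m[v-r:v+r,u-r:u+r]=g[v-r:v+r,u-r:u+r]
    for b in blobs(m,15):
        print("dark",cv2.minEnclosingCircle(b),cv2.boundingRect(b),cv2.contourArea(b))
dark(t,227,237); dark(s,244,195)
H=(P(525,270,50)+P(455,405,50))/2; F=(P(150,65,50)+P(80,180,50))/2
d=(F-H); print("stops",H,F,np.linalg.norm(d),np.arctan2(d[1],d[0]))
for a,b,c,e in((525,270,455,405),(150,65,80,180)):
    v=P(a,b,50)-P(c,e,50); print(np.arctan2(v[1],v[0]),np.linalg.norm(v))
# plate: right corner edge
for a,b in((390,188),(318,316)): print("plate home edge",P(a,b,58))
print("post top",P(195,338,104))
# triangulate dogs
tt=[(343,279.3),(357.2,257.5),(371.2,235.3)]; ss=[(188.2,279.1),(214.7,292.7),(243.7,306.6)]
for a,b in zip(tt,ss):
    d1=ray(t,*a);d2=ray(s,*b);A=np.stack([d1,-d2],1);k=np.linalg.lstsq(A,np.array(s["xyz"])-t["xyz"],rcond=None)[0]
    p=t["xyz"]+d1*k[0];q=s["xyz"]+d2*k[1];print("dog",(p+q)/2,np.linalg.norm(p-q))
E
```

```text
dark ((226.5, 236.61111450195312), 4.638236999511719) (223, 232, 8, 10) 49.5
dark ((242.53448486328125, 197.36207580566406), 10.651455879211426) (238, 187, 11, 22) 109.0
stops [ 493.9 -274.6   50. ] [682.3  54.3  50. ] 378.98919986991854 1.0506229872016912
-0.4829980008101856 132.22081602235664
-0.5039509799501871 120.36110055582267
plate home edge [ 622.6 -188.1   58. ]
plate home edge [ 509.8 -126.6   58. ]
post top [484.1 -26.  104. ]
dog [ 387.3 -303.4   81.5] 2.4057780221101313
dog [ 439.8 -338.7   80.7] 2.4079392666437514
dog [ 493.5 -373.8   81.7] 1.7148841501108671
```

```bash
cat >> h.py <<'E'
def plan(x,y,z,jaw):
    "shift in tool axes (cm) and spin to put TCP at xyz with jaw axis along world angle jaw (mod pi)"
    p,T,s=tool(); d=T.T@(np.array([x,y,z])-p)/10
    a=np.arctan2(T[1,2],T[0,2]); e=(jaw-a+np.pi/2)%np.pi-np.pi/2
    print("t %.2f tcp"%s["time_s"],p,"jaw %.3f"%a,"w %.3f"%s["width"],"F",s["wrist_force"],"q6 %.2f"%s["qpos"][5])
    print("SHIFT cm",np.round(d,2),"spin %.3f"%-e,"alt %.3f"%(-e-np.sign(-e)*np.pi))
E
python3 -c "
from h import *
plan(484,-26,190,1.06)"
```

```text
t 0.30 tcp [ 243.7 -520.7  231. ] jaw -1.133 w 0.998 F [-0.8  0.6  0.2] q6 -0.12
SHIFT cm [  4.1  42.7 -34.6] spin 0.949 alt -2.193
```

step_arm:
  targets:
    - [1, 11, -9, 0.12, 5]
    - [2, 22, -18, 0.24, 5]
    - [3, 32, -26, 0.36, 5]
    - [4.1, 42.7, -34.6, 0.48, 5]
    - [4.1, 42.7, -34.6, 0.6, 5]
    - [4.1, 42.7, -34.6, 0.72, 5]
    - [4.1, 42.7, -34.6, 0.84, 5]
    - [4.1, 42.7, -34.6, 0.949, 5]
  squeeze: 25

```text
time_s: 0.97
ee_pos: [380.6, -239.2, 208.4]
orientation: [1.527, 1.57, -0.528]
wrist_force: [1.1, 0.1, -0.1]
width: 0.583
```

```bash
python3 -c "
from h import *
plan(484,-26,170,1.06)"
```

```text
t 0.97 tcp [ 380.6 -239.2  208.4] jaw -2.055 w 0.583 F [ 1.1  0.1 -0.1] q6 1.34
SHIFT cm [  3.8  -0.8 -23.7] spin 0.027 alt -3.115
```

step_arm:
  targets:
    - [3.8, -0.8, -23.7, 0.027, 5]
    - [3.8, -0.8, -23.7, 0.027, 5]
    - [3.8, -0.8, -23.7, 0.027, 5]
    - [3.8, -0.8, -23.7, 0.027, 5]
    - [3.8, -0.8, -23.7, 0.027, 5]
    - [3.8, -0.8, -23.7, 0.027, 5]
    - [3.8, -0.8, -23.7, 0.027, 5]
    - [3.8, -0.8, -23.7, 0.027, 5]

```text
time_s: 1.63
ee_pos: [482.4, -25.5, 169.9]
orientation: [-0.843, 1.57, -2.916]
wrist_force: [-0.7, -0.7, 0.3]
width: 0.585
```

```bash
python3 -c "
from h import *
plan(484,-26,170,1.06)
f=cam('wrist','w1'); print(f['mtx'],f['xyz'],f['attitude'])
t=cam('top','t1')
print('post top expected',proj(f,[484,-26,104]), 'tcp',proj(f,tool()[0]))"
```

```text
t 1.63 tcp [482.4 -25.5 169.9] jaw -2.073 w 0.585 F [-0.7 -0.7  0.3] q6 1.88
SHIFT cm [-0.   0.2 -0. ] spin 0.009 alt -3.133
[[335.3   0.  277.1]
 [  0.  335.3 209.8]
 [  0.    0.    1. ]] [556.  -65.4 311.7] [-0.3 -0.  -2.1]
post top expected [276.7 225. ] tcp [281.5 278.1]
```

View pics/w1.png

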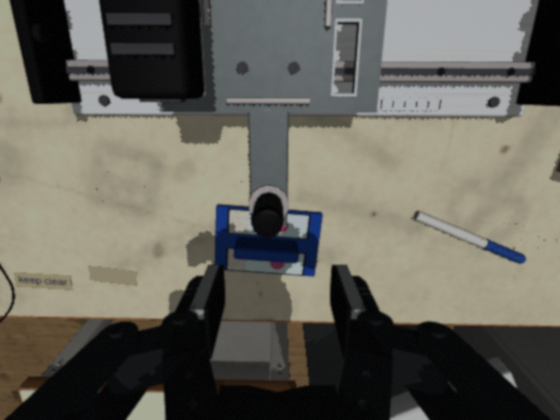

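The wrist view shows the post top at about (267,222), between the open fingers and a few mm to the left. The rail runs from (68,63) to (530,72), and the frame lies at (268,250).

```bash
python3 -c "
from h import *
f=cam('wrist')
g=f['pixels'].max(2)<45; m=np.zeros_like(g); m[195:238,245:292]=g[195:238,245:292]
for b in blobs(m,50): print(cv2.minEnclosingCircle(b),cv2.boundingRect(b))
a=onz(f,530,72,40);b=onz(f,68,63,40);d=b-a;print('dir',np.arctan2(d[1],d[0]),a,b)
a=onz(f,310,101,63);b=onz(f,226,100,63);d=b-a;print('lip',a,b,np.linalg.norm(d),np.arctan2(d[1],d[0]), (a+b)/2)
for v in(218,222,226): print(onz(f,267,v,104))
print('plate edges',onz(f,212,80,58),onz(f,383,80,58))
print('stops',onz(f,75,90,50),onz(f,517,90,50))
h=blobs(blue(f),500)
for b in h: r=cv2.minAreaRect(b); print('frame',r,onz(f,*r[0],8))
"
```

```text
((264.0, 216.0), 22.47230339050293) (250, 195, 31, 43)
dir 1.0479262185673996 [ 477.3 -242.5   40. ] [650.3  57.7  40. ]
lip [540.3 -86.2  63. ] [569.6 -34.6  63. ] 59.364861645707435 1.0544326360223892 [555.  -60.4  63. ]
[491.  -24.6 104. ]
[488.5 -23.2 104. ]
[486.  -21.8 104. ]
plate edges [586.2 -32.4  58. ] [ 527.6 -138.3   58. ]
stops [630.1  60.6  50. ] [ 472.6 -224.3   50. ]
frame ((302.5, 243.5), (63.0, 31.0), 90.0) [420.7 -22.4   8. ]
frame ((227.97349548339844, 234.84408569335938), (29.98833465576172, 56.141841888427734), 4.398705005645752) [464.5  37.4   8. ]
```

```bash
python3 -c "
from h import *
plan(487.5,-22,70,1.05)"
```

```text
t 1.78 tcp [481.9 -27.9 170.5] jaw -2.077 w 0.588 F [-0.5 -0.2 -0.3] q6 1.88
SHIFT cm [10.1  0.2 -0.8] spin 0.014 alt -3.127
```

step_arm:
  targets:
    - [0, 0.2, -0.7, 0.014, 5]
    - [2.5, 0.2, -0.7, 0.014, 5]
    - [5, 0.2, -0.7, 0.014, 5]
    - [7.5, 0.2, -0.7, 0.014, 5]
    - [10, 0.2, -0.7, 0.014, 5]
    - [10, 0.2, -0.7, 0.014, 4]
    - [10, 0.2, -0.7, 0.014, 2.5]
    - [10, 0.2, -0.7, 0.014, 2.5]
  squeeze: 20

```text
time_s: 2.45
ee_pos: [488.2, -22.8, 71.5]
orientation: [1.919, 1.569, -0.173]
wrist_force: [0.5, -0.6, 0.1]
width: 0.295
```

```bash
python3 -c "
from h import *
plan(487.5,-22,70,1.05)
f=cam('wrist','w2')"
```

```text
t 2.45 tcp [488.2 -22.8  71.5] jaw -2.092 w 0.295 F [ 0.5 -0.6  0.1] q6 1.90
SHIFT cm [ 0.1 -0.1 -0. ] spin -0.001 alt 3.141
```

View pics/w2.png

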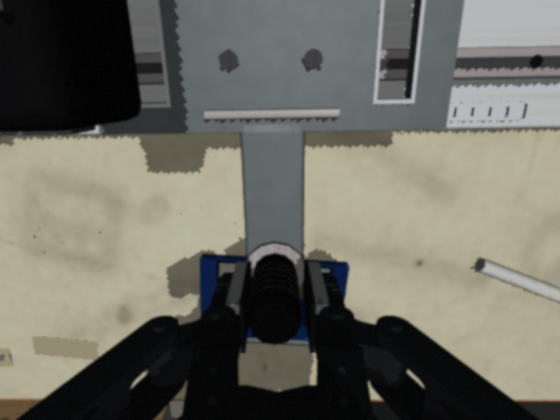

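The post sits between the fingers at (275,300). Next I'll push slowly toward the far stop, which is tool -z.

step_arm:
  targets:
    - [0, 0, -0.2, 0, 2.5]
    - [0, 0, -0.5, 0, 2.5]
    - [0, 0, -1.0, 0, 2.5]
    - [0, 0, -1.6, 0, 2.5]
    - [0, 0, -2.2, 0, 2.5]
    - [0, 0, -2.8, 0, 2.5]
    - [0, 0, -3.4, 0, 2.5]
    - [0, 0, -4.0, 0, 2.5]

```text
time_s: 3.17
ee_pos: [507.5, 13.6, 70.3]
orientation: [-0.37, 1.571, -2.46]
wrist_force: [-1.6, -3.3, 2.0]
width: 0.292
```

step_arm:
  targets:
    - [0, 0, -0.5, 0, 2.5]
    - [0, 0, -1.0, 0, 2.5]
    - [0, 0, -1.5, 0, 2.5]
    - [0, 0, -2.0, 0, 2.5]
    - [0, 0, -2.3, 0, 2.5]
    - [0, 0, -2.6, 0, 2.5]
    - [0, 0, -2.9, 0, 2.5]
    - [0, 0, -3.2, 0, 2.5]

```text
time_s: 3.83
ee_pos: [522.7, 41.0, 70.2]
orientation: [-1.178, 1.57, 3.014]
wrist_force: [-1.9, -1.5, 1.7]
width: 0.292
```

step_arm:
  targets:
    - [0, 0, -0.2, 0, 2.5]
    - [0, 0, -0.4, 0, 2.5]
    - [0, 0, -0.6, 0, 2.5]
    - [0, 0, -0.8, 0, 2.5]
    - [0, 0, -0.8, 0, 2.5]

```text
time_s: 4.25
ee_pos: [525.5, 46.0, 70.0]
orientation: [-0.278, 1.566, -2.367]
wrist_force: [-5.3, -7.5, 4.1]
width: 0.291
```

step_arm:
  targets:
    - [0, 0, -0.2, 0, 2.5]
    - [0, 0, -0.4, 0, 2.5]
    - [0, 0, -0.4, 0, 2.5]

```text
time_s: 4.5
ee_pos: [525.4, 46.1, 69.9]
orientation: [-0.163, 1.558, -2.249]
wrist_force: [-8.4, -17.5, 6.3]
width: 0.293
```

```bash
python3 -c "
from h import *
plan(487.5,-22,70,1.05)
f=cam('top','t2'); c=cv2.resize(f['pixels'][120:270,160:360],None,fx=3.9,fy=3.9,interpolation=cv2.INTER_CUBIC); cv2.imwrite('pics/t2c.png',c)"
```

```text
t 4.50 tcp [525.4  46.1  69.9] jaw -2.086 w 0.293 F [ -8.4 -17.5   6.3] q6 2.06
SHIFT cm [0.1 0.1 7.8] spin 0.005 alt -3.136
```

The carriage is at the far stop: force rises to 19 N with no motion. Now I'll push it back home.

step_arm:
  targets:
    - [0, 0, 0.4, 0, 2.5]
    - [0, 0, 0.7, 0, 2.5]
    - [0, 0, 1.0, 0, 2.5]
    - [0, 0, 1.4, 0, 2.5]
    - [0, 0, 2.0, 0, 2.5]
    - [0, 0, 2.6, 0, 2.5]
    - [0, 0, 3.2, 0, 2.5]
    - [0, 0, 3.8, 0, 2.5]

```text
time_s: 5.22
ee_pos: [511.1, 17.6, 70.6]
orientation: [2.009, 1.568, -0.081]
wrist_force: [3.1, 2.0, -1.2]
width: 0.291
```

step_arm:
  targets:
    - [0, 0, 0.6, 0, 2.5]
    - [0, 0, 1.2, 0, 2.5]
    - [0, 0, 1.8, 0, 2.5]
    - [0, 0, 2.4, 0, 2.5]
    - [0, 0, 3.0, 0, 2.5]
    - [0, 0, 3.6, 0, 2.5]
    - [0, 0, 4.2, 0, 2.5]
    - [0, 0, 4.8, 0, 2.5]

```text
time_s: 5.88
ee_pos: [486.2, -24.0, 70.4]
orientation: [1.896, 1.571, -0.195]
wrist_force: [2.8, 1.3, 1.1]
width: 0.293
```

step_arm:
  targets:
    - [0, 0, 0.6, 0, 2.5]
    - [0, 0, 1.2, 0, 2.5]
    - [0, 0, 1.8, 0, 2.5]
    - [0, 0, 2.4, 0, 2.5]
    - [0, 0, 3.0, 0, 2.5]
    - [0, 0, 3.6, 0, 2.5]
    - [0, 0, 4.2, 0, 2.5]
    - [0, 0, 4.8, 0, 2.5]

```text
time_s: 6.55
ee_pos: [462.2, -65.7, 70.3]
orientation: [-1.175, 1.571, 3.017]
wrist_force: [3.4, 1.7, 0.2]
width: 0.293
```

step_arm:
  targets:
    - [0, 0, 0.6, 0, 2.5]
    - [0, 0, 1.2, 0, 2.5]
    - [0, 0, 1.8, 0, 2.5]
    - [0, 0, 2.4, 0, 2.5]
    - [0, 0, 3.0, 0, 2.5]
    - [0, 0, 3.6, 0, 2.5]
    - [0, 0, 4.2, 0, 2.5]
    - [0, 0, 4.8, 0, 2.5]

```text
time_s: 7.22
ee_pos: [438.3, -107.3, 70.3]
orientation: [-1.231, 1.571, 2.962]
wrist_force: [3.9, 1.0, 0.2]
width: 0.289
```

step_arm:
  targets:
    - [0, 0, 0.6, 0, 2.5]
    - [0, 0, 1.1, 0, 2.5]
    - [0, 0, 1.5, 0, 2.5]
    - [0, 0, 1.9, 0, 2.5]
    - [0, 0, 2.2, 0, 2.5]
    - [0, 0, 2.5, 0, 2.5]
    - [0, 0, 2.8, 0, 2.5]
    - [0, 0, 3.0, 0, 2.5]

```text
time_s: 7.88
ee_pos: [424.9, -130.8, 70.3]
orientation: [-3.131, 1.565, 1.059]
wrist_force: [11.0, 14.3, -2.0]
width: 0.296
```

step_arm:
  targets:
    - [0, 0, 0.2, 0, 2.5]
    - [0, 0, 0.4, 0, 2.5]
    - [0, 0, 0.4, 0, 2.5]

```text
time_s: 8.13
ee_pos: [424.8, -130.8, 70.2]
orientation: [3.139, 1.558, 1.041]
wrist_force: [15.6, 22.6, -2.2]
width: 0.293
```

The carriage is home, with 27 N on the stop, and the stroke was 203.5 mm including about 3.5 mm of play. The force stayed smooth at 3–4 N, so there were no sticky spots. I'll release the post and go to the frame.

step_arm:
  targets:
    - [0, 0, -0.5, 0, 2.5]
    - [0, 0, -0.8, 0, 3.5]
    - [0, 0, -0.8, 0, 5]
    - [-2, 0, -0.8, 0, 5]
    - [-5, 0, -0.8, 0, 5]
    - [-9, 0, -0.8, 0, 5]
    - [-12, 0, -0.8, 0, 5]
    - [-12, 0, -0.8, 0, 5]

```text
time_s: 8.8
ee_pos: [428.4, -131.7, 196.0]
orientation: [1.486, 1.56, -0.604]
wrist_force: [1.3, -1.2, 0.2]
width: 0.585
```

```bash
python3 -c "
from h import *
plan(442,8,190,-0.517)
f=cam('wrist','w3')
for b in blobs(blue(f),60): print(cv2.minAreaRect(b), cv2.contourArea(b))"
```

```text
t 8.80 tcp [ 428.4 -131.7  196. ] jaw -2.090 w 0.585 F [ 1.3 -1.2  0.2] q6 1.64
SHIFT cm [  0.5  -5.8 -12.8] spin 1.568 alt -1.573
((465.50006103515625, 274.5000305175781), (9.943960189819336, 27.891597747802734), 75.96376037597656) 230.5
((380.1243896484375, 244.51950073242188), (38.71900177001953, 7.1116533279418945), 20.22486114501953) 224.0
((156.96681213378906, 237.55752563476562), (101.39197540283203, 57.897525787353516), 3.4064435958862305) 3674.5
```

step_arm:
  targets:
    - [0, -1.5, -3, -0.12, 6]
    - [0, -3, -6, -0.24, 6]
    - [0, -4.5, -9, -0.36, 6]
    - [0, -5.8, -12.8, -0.48, 6]
    - [0, -5.8, -12.8, -0.6, 6]
    - [0, -5.8, -12.8, -0.72, 6]
    - [0, -5.8, -12.8, -0.84, 6]
    - [0, -5.8, -12.8, -0.96, 6]

```text
time_s: 9.52
ee_pos: [437.2, 10.5, 188.6]
orientation: [-1.868, 1.566, -2.991]
wrist_force: [-1.0, -0.4, -0.1]
width: 0.698
```

```bash
python3 -c "
from h import *
plan(442,8,190,-0.517)"
```

```text
t 9.52 tcp [437.2  10.5 188.6] jaw -1.123 w 0.698 F [-1.  -0.4 -0.1] q6 0.99
SHIFT cm [-0.1  0.3  0.4] spin -0.606 alt 2.535
```

step_arm:
  targets:
    - [0, 0, 0, -0.12, 6]
    - [0, 0, 0, -0.24, 6]
    - [0, 0, 0, -0.36, 6]
    - [0, 0, 0, -0.48, 6]
    - [0, 0, 0, -0.6, 6]
    - [0, 0, 0, -0.6, 6]

```text
time_s: 10.02
ee_pos: [437.3, 10.0, 188.7]
orientation: [-2.487, 1.566, -3.016]
wrist_force: [0.2, 0.3, -0.2]
width: 0.705
```

```bash
python3 -c "
from h import *
plan(442,8,190,-0.517)
f=cam('wrist','w4')
for b in blobs(blue(f),60): print(cv2.minAreaRect(b), cv2.contourArea(b),cv2.boxPoints(cv2.minAreaRect(b)))"
```

```text
t 10.02 tcp [437.3  10.  188.7] jaw -0.529 w 0.705 F [ 0.2  0.3 -0.2] q6 0.39
SHIFT cm [-0.1  0.1  0.5] spin -0.012 alt 3.130
((274.10003662109375, 372.3000183105469), (5.813776969909668, 27.280027389526367), 26.56505012512207) 133.5 [[265.4 383.2]
 [277.6 358.8]
 [282.8 361.4]
 [270.6 385.8]]
((279.11602783203125, 179.2955780029297), (71.11209869384766, 99.49386596679688), 3.012787342071533) 2275.0 [[241.  227.1]
 [246.2 127.7]
 [317.2 131.5]
 [312.  230.8]]
```

View pics/w4.png

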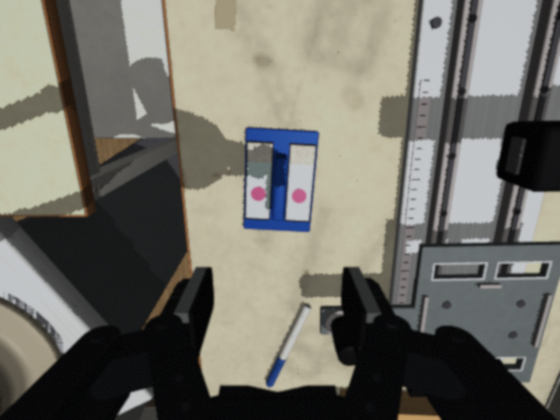

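The frame outline has corners near (246,128), (317,131), (311,231) and (243,228), and the rib runs vertically at x≈280.

```bash
python3 -c "
from h import *
f=cam('wrist')
b=max(blobs(blue(f),500),key=cv2.contourArea)
q=cv2.approxPolyDP(cv2.convexHull(b),6,True)[:,0]; print(q)
W=np.array([onz(f,*p,8)[:2] for p in q]); print(W, W.mean(0))
r=cv2.minAreaRect(W.astype(np.float32)); print(r)
for i in range(len(W)):
  e=W[(i+1)%len(W)]-W[i]; print(np.linalg.norm(e),np.arctan2(e[1],e[0]))
"
```

```text
[[247 129]
 [316 133]
 [307 230]
 [245 227]]
[[439.7  70.4]
 [493.8  34.2]
 [438.7 -48.1]
 [385.  -12.6]] [439.3  11. ]
((439.11962890625, 10.972732543945312), (99.39088439941406, 65.08854675292969), 56.24645233154297)
65.08854833692604 -0.5891104303269732
99.04312762133766 -2.1601188339088377
64.46119464715079 2.557876993246629
99.39273229617879 0.9877959080201973
```

```bash
python3 -c "
from h import *
plan(439.2,11,60,-0.586)"
```

```text
t 10.12 tcp [437.9  10.2 189.2] jaw -0.534 w 0.707 F [-0.2  0.9  0.2] q6 0.40
SHIFT cm [12.9  0.2  0.1] spin 0.052 alt -3.089
```

step_arm:
  targets:
    - [0, 0.2, 0.1, 0.052, 5]
    - [3, 0.2, 0.1, 0.052, 5]
    - [6, 0.2, 0.1, 0.052, 5]
    - [9, 0.2, 0.1, 0.052, 5]
    - [12, 0.2, 0.1, 0.052, 5]
    - [14, 0.2, 0.1, 0.052, 5]
    - [15, 0.2, 0.1, 0.052, 5]
    - [15, 0.2, 0.1, 0.052, 5]

```text
time_s: 10.78
ee_pos: [438.1, 11.8, 37.7]
orientation: [-2.633, 1.564, 3.065]
wrist_force: [0.5, 0.0, -0.5]
width: 0.582
```

```bash
python3 -c "
from h import *
plan(439.2,11,12,-0.586)
f=cam('wrist','w5')"
```

```text
t 10.78 tcp [438.1  11.8  37.7] jaw -0.585 w 0.582 F [ 0.5  0.  -0.5] q6 0.45
SHIFT cm [2.6 0.  0.1] spin 0.001 alt -3.140
```

View pics/w5.png

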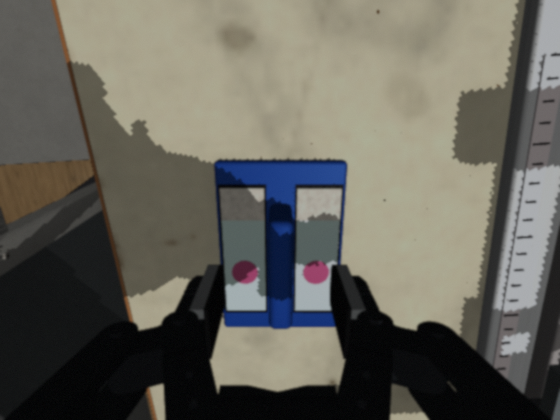

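```bash
python3 -c "
from h import *
f=cam('wrist')
W=np.array([onz(f,u,v,8)[:2] for u,v in((225,327),(341,325),(346,161),(217,162))]);print(W,W.mean(0))
plan(*W.mean(0),12,-0.586)"
```

```text
[[383.4 -14.2]
 [444.3 -52.4]
 [497.5  34.9]
 [441.3  71.3]] [441.6   9.9]
t 10.88 tcp [440.6  11.5  40. ] jaw -0.584 w 0.586 F [ 1.2  0.4 -0. ] q6 0.45
SHIFT cm [ 2.8 -0.1  0.2] spin 0.002 alt -3.140
```

Aligned, so I'll descend and grip the rib.

step_arm:
  targets:
    - [1.5, 0, 0.1, 0, 5]
    - [2.6, 0, 0.1, 0, 4]
    - [2.6, 0, 0.1, 0, 2]
    - [2.6, 0, 0.1, 0, 0.8]
    - [2.6, 0, 0.1, 0, 0.8]
    - [2.6, 0, 0.1, 0, 0.8]
    - [2.6, 0, 0.1, 0, 0.8]
    - [2.6, 0, 0.1, 0, 0.8]
  squeeze: 30

```text
time_s: 11.55
ee_pos: [442.6, 11.0, 15.2]
orientation: [0.382, 1.569, -0.201]
wrist_force: [0.6, 0.1, 5.6]
width: 0.13
```

```bash
python3 -c "
from h import *
plan(440,11,110,-0.586)"
```

```text
t 11.55 tcp [442.6  11.   15.2] jaw -0.583 w 0.130 F [0.6 0.1 5.6] q6 0.45
SHIFT cm [-9.5 -0.1 -0.2] spin 0.003 alt -3.138
```

step_arm:
  targets:
    - [-1, 0, 0, 0, 0.8]
    - [-3, 0, 0, 0, 0.8]
    - [-6, 0, 0, 0, 0.8]
    - [-9, 0, 0, 0, 0.8]
    - [-12, 0, 0, 0.1, 0.8]
    - [-15, 0, 0, 0.2, 0.8]
    - [-15, 0, 0, 0.3, 0.8]
    - [-15, 0, 0, 0.4, 0.8]

```text
time_s: 12.22
ee_pos: [443.0, 11.0, 166.6]
orientation: [0.834, 1.566, -0.153]
wrist_force: [-0.6, -0.5, -1.5]
width: 0.133
```

```bash
python3 -c "
from h import *
plan(542.9,-196.1,165,1.054)"
```

```text
t 12.22 tcp [443.   11.  166.6] jaw -0.987 w 0.133 F [-0.6 -0.5 -1.5] q6 0.86
SHIFT cm [ 0.2 -3.1 22.8] spin 1.100 alt -2.041
```

step_arm:
  targets:
    - [0.2, -0.4, 2.8, 0.12, 0.8]
    - [0.2, -0.8, 5.7, 0.24, 0.8]
    - [0.2, -1.2, 8.6, 0.36, 0.8]
    - [0.2, -1.6, 11.4, 0.48, 0.8]
    - [0.2, -2, 14.3, 0.6, 0.8]
    - [0.2, -2.4, 17.1, 0.72, 0.8]
    - [0.2, -2.8, 20, 0.84, 0.8]
    - [0.2, -3.1, 22.8, 0.96, 0.8]

```text
time_s: 12.88
ee_pos: [542.5, -197.0, 162.0]
orientation: [-1.496, 1.57, 2.838]
wrist_force: [-0.3, -0.5, -1.0]
width: 0.134
```

```bash
python3 -c "
from h import *
plan(542.9,-196.1,130,1.054)"
```

```text
t 12.88 tcp [ 542.5 -197.   162. ] jaw -1.949 w 0.134 F [-0.3 -0.5 -1. ] q6 1.48
SHIFT cm [ 3.2  0.  -0.1] spin 0.139 alt -3.003
```

step_arm:
  targets:
    - [1, 0, -0.1, 0.1, 0.8]
    - [2.5, 0, -0.1, 0.139, 0.8]
    - [4, 0, -0.1, 0.139, 0.8]
    - [5.2, 0, -0.1, 0.139, 0.8]
    - [5.2, 0, -0.1, 0.139, 0.8]

```text
time_s: 13.3
ee_pos: [540.6, -193.8, 107.5]
orientation: [-1.516, 1.564, 2.685]
wrist_force: [-0.8, 0.8, -1.5]
width: 0.137
```

```bash
python3 -c "
from h import *
plan(542.9,-196.1,75,1.054)
f=cam('wrist','w6')
c=np.array([542.9,-196.1]);th=1.054
for n,x,y,z in(('slot1',-29,-54,58),('slot2',29,-54,58),('slot3',-29,54,58),('slot4',29,54,58),('lip+x',57,0,63),('c++',65,79,58),('c+-',65,-79,58)):
  p=c+x*np.array([np.sin(th),-np.cos(th)])+y*np.array([np.cos(th),np.sin(th)]); print(n,proj(f,[*p,z]))"
```

```text
t 13.30 tcp [ 540.6 -193.8  107.5] jaw -2.082 w 0.137 F [-0.8  0.8 -1.5] q6 1.62
SHIFT cm [3.2 0.3 0.1] spin 0.006 alt -3.136
slot1 [361.9 274. ]
slot2 [370.8 187.3]
slot3 [194.7 273.2]
slot4 [187.3 186.3]
lip+x [279.6 139.8]
c++ [136.7 123.1]
c+- [422.3 124.8]
```

View pics/w6.png

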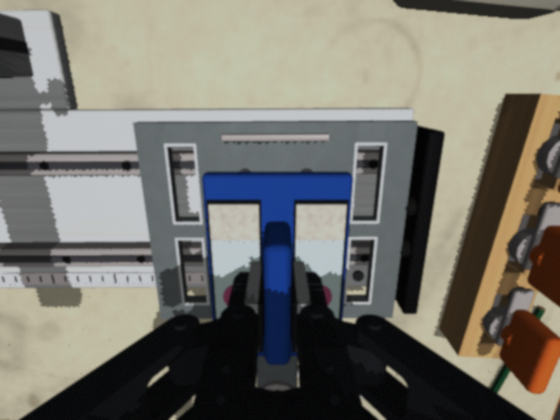

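The slots show at (369,182), (183,183), (361,271) and (192,271). The frame's +x edge runs from (204,173) to (352,173), and the rib is gripped at (277,290).

```bash
cat >> h.py <<'E'
th=1.054; X=np.array([np.sin(th),-np.cos(th)]); Y=np.array([np.cos(th),np.sin(th)])
E
python3 -c "
from h import *
f=cam('wrist'); p,T,s=tool(); print(p)
h=hsv(f)
S=np.array([onz(f,u,v,58)[:2]for u,v in((369,182.5),(182.5,183.5),(361,270.5),(191.5,270.5))]);c=S.mean(0)
d=(S[1]-S[0]+S[3]-S[2]);print('carr',c,np.arctan2(d[1],d[0]))
b=max(blobs(blue(f),500),key=cv2.contourArea)
q=b[:,0]; 
top=q[(q[:,1]<180)]; print('bluetop',q[:,1].min(),top[:,0].min(),top[:,0].max(), [ (v,q[q[:,1]==v][:,0].min(),q[q[:,1]==v][:,0].max()) for v in (176,180,190,200,210,220)])
for z in(98,101):
  a=onz(f,204,173,z)[:2];e=onz(f,352,173,z)[:2]; m=(a+e)/2; d=a-e
  print(z,'frame len',np.linalg.norm(d),'ang',np.arctan2(d[1],d[0]),'centre',m-52*X,'offset in carriage axes',(m-52*X-c)@X,(m-52*X-c)@Y)
"
```

```text
[ 542.4 -194.6  110. ]
carr [ 546.2 -195.9] 1.0626455436367754
bluetop 173 203 351 [(176, np.int32(203), np.int32(350)), (180, np.int32(203), np.int32(350)), (190, np.int32(204), np.int32(350)), (200, np.int32(205), np.int32(349)), (210, np.int32(206), np.int32(348)), (220, np.int32(206), np.int32(293))]
98 frame len 68.59520408915479 ang 1.060057424274105 centre [ 539.2 -192.8] offset in carriage axes -7.600567847646786 -0.7787447082602034
101 frame len 67.24469430218862 ang 1.0600574242741048 centre [ 539.8 -193.1] offset in carriage axes -6.91400813402515 -0.7630831230777326
```

step_arm:
  targets:
    - [0, 0.4, -0.1, 0, 0.8]
    - [0, 0.7, -0.1, 0, 0.8]
    - [1, 0.7, -0.1, 0, 0.8]
    - [2, 0.7, -0.1, 0, 0.8]
    - [2.2, 0.7, -0.1, 0, 0.8]
    - [2.2, 0.7, -0.1, 0, 0.8]

```text
time_s: 13.9
ee_pos: [548.2, -196.8, 86.8]
orientation: [-1.501, 1.567, 2.7]
wrist_force: [0.1, -0.7, -0.9]
width: 0.132
```

```bash
python3 -c "
from h import *
p,T,s=tool(); print(p,s['wrist_force'])
f=cam('wrist','w7')"
```

```text
[ 548.2 -196.8   86.8] [ 0.1 -0.7 -0.9]
```

View pics/w7.png

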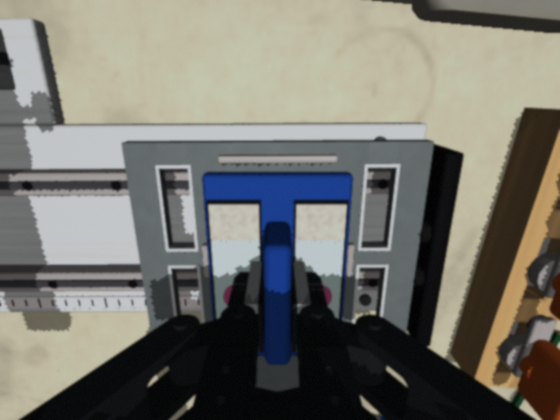

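```bash
python3 -c "
from h import *
f=cam('wrist'); p,T,s=tool(); print(p)
c1=onz(f,278,158.5,63)[:2]-57*X; c2=(onz(f,124,142,58)+onz(f,434,142,58))[:2]/2-65*X
c3=(onz(f,379.5,207.5,58)+onz(f,177,208,58))[:2]/2-29*X
print('slot sep',np.linalg.norm(onz(f,379.5,207.5,58)-onz(f,177,208,58)))
print(c1,c2,c3); c=(c1+c2+c3)/3
for z in(77,80):
  a=onz(f,203.5,173,z)[:2];e=onz(f,351.5,173,z)[:2]; m=(a+e)/2
  print(z,np.linalg.norm(a-e),m-52*X,'off',(m-52*X-c)@X,(m-52*X-c)@Y)
"
```

```text
[ 549.2 -197.2   87.9]
slot sep 109.11495318733606
[ 545.9 -195.2] [ 545.2 -195.4] [ 546.1 -195.8]
77 68.44915971389251 [ 546.7 -195.4] off 0.8537034143329026 0.5268428204226098
80 67.0992699276637 [ 547.3 -195.8] off 1.5339764811257406 0.5377448647961122
```

step_arm:
  targets:
    - [0.3, -0.1, 0.05, 0, 0.8]
    - [0.6, -0.1, 0.05, 0, 0.8]
    - [0.8, -0.1, 0.05, 0, 0.8]
    - [1.0, -0.1, 0.05, 0, 0.8]
    - [1.1, -0.1, 0.05, 0, 0.8]
    - [1.1, -0.1, 0.05, 0, 0.8]

```text
time_s: 14.5
ee_pos: [548.2, -197.2, 77.0]
orientation: [-1.423, 1.57, 2.779]
wrist_force: [-0.2, -0.4, -1.0]
width: 0.133
```

step_arm:
  targets:
    - [0.1, 0, 0, 0, 0.8]
    - [0.2, 0, 0, 0, 0.8]
    - [0.2, 0, 0, 0, 0.8]

```text
time_s: 14.75
ee_pos: [548.3, -197.3, 75.2]
orientation: [-0.68, 1.571, -2.761]
wrist_force: [-0.5, 0.1, -1.8]
width: 0.133
```

step_arm:
  targets:
    - [0.1, 0, 0, 0, 0.8]
    - [0.2, 0, 0, 0, 0.8]
    - [0.2, 0, 0, 0, 0.8]

```text
time_s: 15.0
ee_pos: [548.4, -197.3, 73.3]
orientation: [1.289, 1.571, -0.792]
wrist_force: [-0.1, 0.1, -1.1]
width: 0.131
```

step_arm:
  targets:
    - [0.1, 0, 0, 0, 0.8]
    - [0.2, 0, 0, 0, 0.8]
    - [0.2, 0, 0, 0, 0.8]

```text
time_s: 15.25
ee_pos: [548.4, -197.3, 73.2]
orientation: [1.488, 1.57, -0.593]
wrist_force: [-2.4, 1.5, 9.5]
width: 0.134
```

Contact came at TCP z 73.2 with 10 N, so the underside is at about 58, on the plate rather than on a lip. I'll release and rise.

step_arm:
  targets:
    - [-0.2, 0, 0, 0, 2]
    - [-0.2, 0, 0, 0, 4]
    - [-0.2, 0, 0, 0, 4]
    - [-2, 0, 0, 0, 4]
    - [-5, 0, 0, 0, 4]
    - [-8, 0, 0, 0, 4]
    - [-10, 0, 0, 0, 4]
    - [-10, 0, 0, 0, 4]

```text
time_s: 15.92
ee_pos: [551.2, -198.6, 176.0]
orientation: [1.613, 1.561, -0.468]
wrist_force: [1.6, -0.7, 0.2]
width: 0.465
```

```bash
python3 -c "
from h import *
f=cam('wrist','w8'); plan(440,-338,160,0.985)"
```

```text
t 15.97 tcp [ 549.9 -198.   173.6] jaw -2.082 w 0.467 F [ 0.3 -0.1 -0.1] q6 1.62
SHIFT cm [ 1.3 -2.8 17.6] spin 0.075 alt -3.067
```

View pics/w8.png

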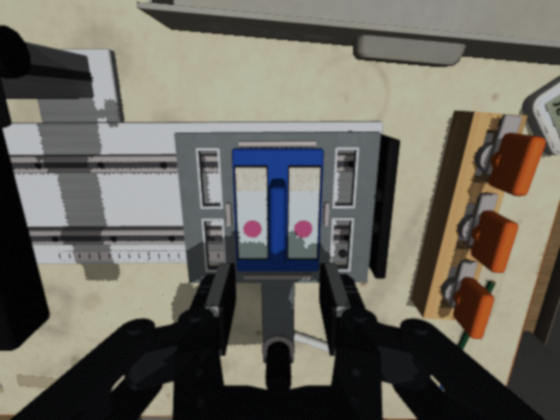

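The frame lies between all four lips, at (229,215), (327,215), (277,144) and (277,277). All three dogs' fingers point toward the top of this picture, which is about +X. I'll start with the far dog.

```bash
python3 -c "
from h import *
plan(493.5,-374,150,0.985)"
```

```text
t 15.97 tcp [ 549.9 -198.   173.6] jaw -2.082 w 0.467 F [ 0.3 -0.1 -0.1] q6 1.62
SHIFT cm [ 2.4  3.7 18.1] spin 0.075 alt -3.067
```

step_arm:
  targets:
    - [0, 0.8, 4, 0.075, 4]
    - [0, 1.6, 8, 0.075, 4]
    - [0.8, 2.5, 12, 0.075, 4]
    - [1.6, 3.2, 16, 0.075, 4]
    - [2.4, 3.7, 18.1, 0.075, 4]
    - [2.4, 3.7, 18.1, 0.075, 4]
    - [2.4, 3.7, 18.1, 0.075, 4]

```text
time_s: 16.55
ee_pos: [490.6, -373.5, 144.7]
orientation: [-1.835, 1.566, 2.289]
wrist_force: [0.7, 1.6, 0.1]
width: 0.47
```

```bash
cat >> h.py <<'E'
def wings(f,z=84):
    # top faces of the orange wings: brightest orange blobs; whole blobs reported as world points on plane z
    for b in blobs(orange(f),80):
        r=cv2.minAreaRect(b); print("orange",np.round(r[0]),np.round(r[1]),round(r[2]),onz(f,*r[0],z))
E
python3 -c "
from h import *
plan(493.5,-374,150,0.985); f=cam('wrist','w9'); wings(f); print(proj(f,[493.5,-374,84]))"
```

```text
t 16.55 tcp [ 490.6 -373.5  144.7] jaw -2.159 w 0.470 F [0.7 1.6 0.1] q6 1.40
SHIFT cm [-0.5  0.3 -0.1] spin -0.003 alt 3.139
orange [274. 223.] [60. 18.] 90 [ 495.9 -374.3   84. ]
[275.7 226. ]
```

View pics/w9.png

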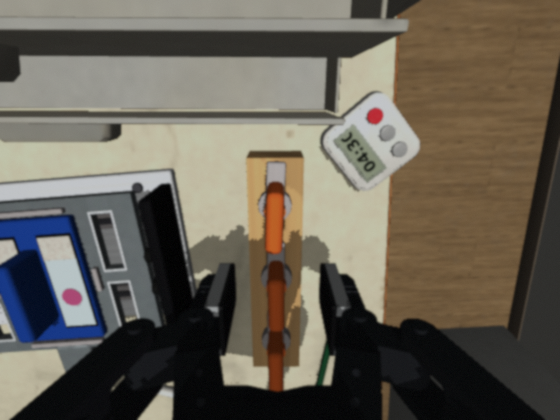

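step_arm:
  targets:
    - [0, 0.2, 0, 0, 4]
    - [2.5, 0.2, 0, 0, 4]
    - [5, 0.2, 0, 0, 4]
    - [7, 0.2, 0, 0, 4]
    - [8.5, 0.2, 0, 0, 4]
    - [9.2, 0.2, 0, 0, 4]
    - [9.2, 0.2, 0, 0, 4]

```text
time_s: 17.18
ee_pos: [493.6, -372.4, 53.9]
orientation: [-1.8, 1.567, 2.328]
wrist_force: [0.1, -0.2, 1.0]
width: 0.467
```

step_arm:
  targets:
    - [0, 0, 0, 0, 2]
    - [0, 0, 0, 0, 0.8]
    - [0, 0, 0, 0, 0.8]
    - [0, 0, 0, 0, 0.8]
    - [0, 0, 0, 0, 0.8]
  squeeze: 50

```text
time_s: 17.6
ee_pos: [494.8, -374.8, 56.8]
orientation: [1.617, 1.568, -0.54]
wrist_force: [0.5, 0.4, 4.3]
width: 0.131
```

step_arm:
  targets:
    - [-1, 0, 0, 0, 0.8]
    - [-3, 0, 0, 0, 0.8]
    - [-6, 0, 0, 0, 0.8]
    - [-9, 0, 0, 0, 0.8]
    - [-9.5, 0, 0, 0, 0.8]
    - [-9.5, 0, 0, 0, 0.8]

```text
time_s: 18.1
ee_pos: [494.8, -375.8, 153.6]
orientation: [1.335, 1.565, -0.821]
wrist_force: [-0.0, 0.9, -0.7]
width: 0.132
```

```bash
cat >> h.py <<'E'
C=np.array([545.8,-195.8])
def slot(i):
    return C+X*(-29 if i in(1,3) else 29)+Y*(-54 if i<3 else 54)
E
python3 -c "
from h import *
plan(*slot(2),125,1.054)"
```

```text
t 18.10 tcp [ 494.8 -375.8  153.6] jaw -2.157 w 0.132 F [-0.   0.9 -0.7] q6 1.40
SHIFT cm [  2.8  -2.5 -12.6] spin -0.069 alt 3.072
```

step_arm:
  targets:
    - [0, -0.8, -4, -0.069, 0.8]
    - [0, -1.6, -8, -0.069, 0.8]
    - [0, -2.5, -12.6, -0.069, 0.8]
    - [1, -2.5, -12.6, -0.069, 0.8]
    - [2.4, -2.5, -12.6, -0.069, 0.8]
    - [2.4, -2.5, -12.6, -0.069, 0.8]
    - [2.4, -2.5, -12.6, -0.069, 0.8]

```text
time_s: 18.68
ee_pos: [541.2, -254.9, 124.4]
orientation: [-1.5, 1.566, 2.696]
wrist_force: [0.3, -0.3, -0.7]
width: 0.134
```

```bash
python3 -c "
from h import *
plan(*slot(2),100,1.054); f=cam('wrist','w10')"
```

```text
t 18.68 tcp [ 541.2 -254.9  124.4] jaw -2.087 w 0.134 F [ 0.3 -0.3 -0.7] q6 1.53
SHIFT cm [2.4 0.4 0. ] spin 0.000 alt -3.141
```

View pics/w10.png

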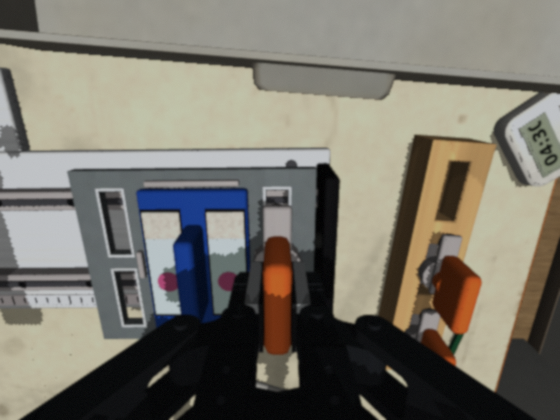

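Slot 4 is centred at about (114,223). Slot 2's far end is at (277,187), and the dog's finger tip is at (277,207). Laterally the dog is on the slot's centre line.

```bash
cat >> h.py <<'E'
def rel(f,p2d,z): # carriage coords
    q=onz(f,*p2d,z)[:2]-C; return np.array([q@X,q@Y])
E
python3 -c "
from h import *
f=cam('wrist'); p,T,s=tool(); print(p)
print('slot4c',rel(f,(114,223),58),'slot3c',rel(f,(127,297),58)); print('slot2 top end',rel(f,(277.5,188),58)); print('plate corner',rel(f,(70,170),58),rel(f,(317,167),58))
for z in(112,118): print('tip',z,rel(f,(277.5,207),z))
print('tcp',(p[:2]-C)@X,(p[:2]-C)@Y)
v=f['pixels'][180:215,277]; print(v.mean(1).round().astype(int))"
```

```text
[ 542.3 -256.2  126.1]
slot4c [28.6 55.1] slot3c [-28.9  54.8]
slot2 top end [ 52.8 -54.2]
plate corner [64.6 77.3] [ 66.5 -79.1]
tip 112 [ 58. -54.]
tip 118 [ 60. -54.]
tcp 26.780025265743117 -54.25872309738421
[107 106 107 105 107 107 113 137 168 175 159 142 146 152 153 150 136 102
  68  57  58  59  58  46  40  54  81 111 134 148 156 160 159 160 160]
```

step_arm:
  targets:
    - [0, 0.25, 0, 0, 0.8]
    - [1, 0.25, 0, 0, 0.8]
    - [2, 0.25, 0, 0, 0.8]
    - [2.6, 0.25, 0, 0, 0.8]
    - [3, 0.25, 0, 0, 0.8]
    - [3.4, 0.25, 0, 0, 0.8]
    - [3.4, 0.25, 0, 0, 0.8]

```text
time_s: 19.37
ee_pos: [544.1, -256.4, 91.1]
orientation: [-1.587, 1.569, 2.609]
wrist_force: [-0.7, 1.1, -0.2]
width: 0.131
```

step_arm:
  targets:
    - [0.3, 0, 0, 0, 0.8]
    - [0.6, 0, 0, 0, 0.8]
    - [0.9, 0, 0, 0, 0.8]
    - [0.9, 0, 0, 0, 0.8]

```text
time_s: 19.7
ee_pos: [544.5, -256.6, 82.8]
orientation: [-1.562, 1.57, 2.633]
wrist_force: [-0.4, 0.0, -0.5]
width: 0.133
```

step_arm:
  targets:
    - [0.15, 0, 0, 0, 0.8]
    - [0.3, 0, 0, 0, 0.8]
    - [0.3, 0, 0, 0, 0.8]

```text
time_s: 19.95
ee_pos: [545.0, -256.9, 80.8]
orientation: [1.524, 1.57, -0.563]
wrist_force: [-0.6, -0.2, 1.5]
width: 0.13
```

step_arm:
  targets:
    - [0.1, 0, 0, 0, 0.8]
    - [0.15, 0, 0, 0, 0.8]
    - [0.15, 0, 0, 0, 0.8]

```text
time_s: 20.2
ee_pos: [545.0, -256.9, 80.7]
orientation: [1.504, 1.569, -0.583]
wrist_force: [-2.5, 0.9, 8.7]
width: 0.128
```

Seated. Now the quarter turn, with yaw +90° (spin -1.57).

step_arm:
  targets:
    - [-0.1, 0, 0, -0.11, 0.8]
    - [-0.1, 0, 0, -0.22, 0.8]
    - [-0.1, 0, 0, -0.33, 0.8]
    - [-0.1, 0, 0, -0.44, 0.8]
    - [-0.1, 0, 0, -0.55, 0.8]
    - [-0.1, 0, 0, -0.66, 0.8]
    - [-0.1, 0, 0, -0.77, 0.8]
    - [-0.1, 0, 0, -0.88, 0.8]

```text
time_s: 20.87
ee_pos: [545.6, -257.3, 80.7]
orientation: [0.623, 1.568, -0.58]
wrist_force: [0.7, -0.3, 2.5]
width: 0.133
```

step_arm:
  targets:
    - [0, 0, 0, -0.1, 0.8]
    - [0, 0, 0, -0.2, 0.8]
    - [0, 0, 0, -0.3, 0.8]
    - [0, 0, 0, -0.4, 0.8]
    - [0, 0, 0, -0.5, 0.8]
    - [0, 0, 0, -0.6, 0.8]
    - [0, 0, 0, -0.69, 0.8]
    - [0, 0, 0, -0.69, 0.8]

```text
time_s: 21.53
ee_pos: [546.1, -257.6, 80.8]
orientation: [-0.027, 1.567, -0.543]
wrist_force: [1.9, 0.0, 3.3]
width: 0.13
```

```bash
python3 -c "
from h import *
p,T,s=tool(); plan(*p,th-np.pi/2)"
```

```text
t 21.53 tcp [ 546.1 -257.6   80.8] jaw -0.516 w 0.130 F [1.9 0.  3.3] q6 -0.04
SHIFT cm [0. 0. 0.] spin 0.001 alt -3.141
```

step_arm:
  targets:
    - [0, 0, 0, 0, 2]
    - [0, 0, 0, 0, 4]
    - [0, 0, 0, 0, 4]
    - [-3, 0, 0, 0, 4]
    - [-6, 0, 0, 0, 4]
    - [-9, 0, 0, 0, 4]
    - [-9, 0, 0, 0, 4]

```text
time_s: 22.12
ee_pos: [547.8, -258.6, 175.9]
orientation: [-0.045, 1.56, -0.563]
wrist_force: [1.7, -0.8, 1.3]
width: 0.468
```

```bash
python3 -c "
from h import *
plan(440,-339,150,0.985); f=cam('wrist','w11'); wings(f,108); print('post-slot2 pred',proj(f,[*slot(2),108]))"
```

```text
t 22.12 tcp [ 547.8 -258.6  175.9] jaw -0.518 w 0.468 F [ 1.7 -0.8  1.3] q6 -0.04
SHIFT cm [  2.5 -12.3  -5.4] spin -1.503 alt 1.638
orange [232. 346.] [ 9. 12.] 90 [ 469.3 -327.9  108. ]
orange [274. 227.] [52. 15.] 90 [ 546.2 -258.1  108. ]
post-slot2 pred [270.3 227. ]
```

View pics/w11.png

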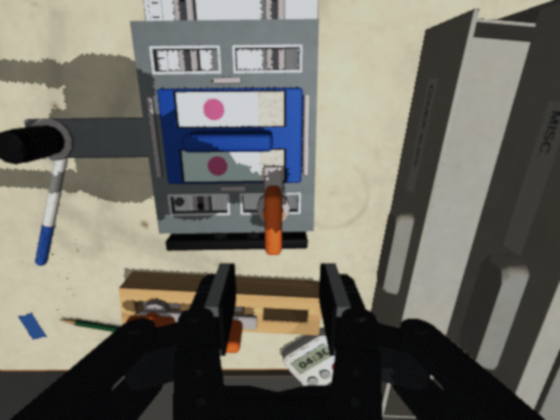

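Dog 1 is in slot 2, and its finger lies over the frame edge at (274,178). Next is the middle dog.

step_arm:
  targets:
    - [0, -2.5, -1, 0.12, 4]
    - [0, -5, -2, 0.24, 4]
    - [0, -7.5, -3, 0.36, 4]
    - [0, -10, -4, 0.48, 4]
    - [0, -12.3, -5.4, 0.6, 4]
    - [1, -12.3, -5.4, 0.72, 4]
    - [2.5, -12.3, -5.4, 0.84, 4]
    - [2.5, -12.3, -5.4, 0.96, 4]

```text
time_s: 22.83
ee_pos: [434.3, -335.4, 141.1]
orientation: [-2.435, 1.563, 2.363]
wrist_force: [0.2, -0.1, 0.1]
width: 0.472
```

```bash
python3 -c "
from h import *
plan(440.5,-339.2,150,0.985)"
```

```text
t 22.83 tcp [ 434.3 -335.4  141.1] jaw -1.486 w 0.472 F [ 0.2 -0.1  0.1] q6 0.70
SHIFT cm [-0.9  0.6  0.4] spin 0.671 alt -2.471
```

step_arm:
  targets:
    - [0, 0, 0, 0.12, 4]
    - [0, 0, 0, 0.24, 4]
    - [0, 0, 0, 0.36, 4]
    - [0, 0, 0, 0.48, 4]
    - [0, 0, 0, 0.6, 4]
    - [0, 0, 0, 0.671, 4]
    - [0, 0, 0, 0.671, 4]

```text
time_s: 23.42
ee_pos: [436.1, -336.2, 143.4]
orientation: [-1.746, 1.568, 2.387]
wrist_force: [1.0, 0.8, 0.2]
width: 0.468
```

```bash
python3 -c "
from h import *
plan(440.5,-339.2,54,0.985);f=cam('wrist'); wings(f); print(proj(f,[440.5,-339.2,84])); plan(440.5,-339.2,54,0.985)"
```

```text
t 23.42 tcp [ 436.1 -336.2  143.4] jaw -2.150 w 0.468 F [1.  0.8 0.2] q6 1.37
SHIFT cm [8.9 0.6 0. ] spin 0.006 alt -3.135
orange [276. 220.] [61. 19.] 90 [ 442.5 -339.6   84. ]
orange [ 47. 161.] [20. 79.] 87 [ 550.2 -244.7   84. ]
[277.7 223.3]
t 23.47 tcp [ 436.3 -336.3  143.6] jaw -2.147 w 0.471 F [-0.2 -0.3 -1.1] q6 1.36
SHIFT cm [9.  0.5 0. ] spin 0.009 alt -3.132
```

step_arm:
  targets:
    - [0, 0.35, 0, 0, 4]
    - [2.5, 0.35, 0, 0, 4]
    - [5, 0.35, 0, 0, 4]
    - [7, 0.35, 0, 0, 4]
    - [8.5, 0.35, 0, 0, 4]
    - [9.1, 0.35, 0, 0, 4]
    - [9.1, 0.35, 0, 0, 4]

```text
time_s: 24.05
ee_pos: [439.1, -338.1, 52.1]
orientation: [-1.768, 1.567, 2.367]
wrist_force: [0.5, 0.1, -0.5]
width: 0.469
```

step_arm:
  targets:
    - [0, 0, 0, 0, 2]
    - [0, 0, 0, 0, 0.8]
    - [0, 0, 0, 0, 0.8]
    - [0, 0, 0, 0, 0.8]
    - [0, 0, 0, 0, 0.8]
  squeeze: 50

```text
time_s: 24.47
ee_pos: [440.6, -339.5, 55.0]
orientation: [1.37, 1.568, -0.778]
wrist_force: [-0.5, -0.8, 1.7]
width: 0.133
```

step_arm:
  targets:
    - [-1, 0, 0, 0, 0.8]
    - [-3, 0, 0, 0, 0.8]
    - [-6, 0, 0, 0, 0.8]
    - [-9, 0, 0, 0, 0.8]
    - [-9.5, 0, 0, 0, 0.8]
    - [-9.5, 0, 0, 0, 0.8]

```text
time_s: 24.97
ee_pos: [441.1, -340.1, 151.9]
orientation: [1.354, 1.565, -0.795]
wrist_force: [-0.2, -0.4, -0.8]
width: 0.129
```

```bash
python3 -c "
from h import *
plan(*slot(1),125,1.054)"
```

```text
t 24.97 tcp [ 441.1 -340.1  151.9] jaw -2.148 w 0.129 F [-0.2 -0.4 -0.8] q6 1.37
SHIFT cm [  2.7  -1.7 -12.2] spin -0.061 alt 3.081
```

step_arm:
  targets:
    - [0, -0.5, -4, -0.061, 0.8]
    - [0, -1, -8, -0.061, 0.8]
    - [0, -1.5, -12.2, -0.061, 0.8]
    - [1, -1.5, -12.2, -0.061, 0.8]
    - [2.4, -1.5, -12.2, -0.061, 0.8]
    - [2.4, -1.5, -12.2, -0.061, 0.8]
    - [2.4, -1.5, -12.2, -0.061, 0.8]

```text
time_s: 25.55
ee_pos: [492.6, -227.6, 123.2]
orientation: [-1.571, 1.566, 2.625]
wrist_force: [-0.1, 0.4, -0.1]
width: 0.132
```

```bash
cat >> h.py <<'E'
def slots(f):
    "predict slot centres/ends, and list bright outline contours"
    for i in(1,2,3,4): print('slot',i,proj(f,[*slot(i),58]),'ends',proj(f,[*(slot(i)+22.5*X),58]),proj(f,[*(slot(i)-22.5*X),58]))
E
python3 -c "
from h import *
plan(*slot(1),79,1.054); f=cam('wrist','w12'); slots(f)
p,T,s=tool()
for u in (270,277,284): print(f['pixels'][200:275,u].mean(1).round().astype(int))
for d in(-2,0,2): print('tip if axis at slot',proj(f,[*(slot(1)+(34+d)*X),p[2]-21+15]))"
```

```text
t 25.55 tcp [ 492.6 -227.6  123.2] jaw -2.087 w 0.132 F [-0.1  0.4 -0.1] q6 1.53
SHIFT cm [4.4 0.2 0. ] spin 0.000 alt -3.141
slot 1 [277.5 225.3] ends [277.5 192.7] [277.4 255.8]
slot 2 [277.6 136.4] ends [277.6  97.3] [277.5 172.8]
slot 3 [114.6 225.2] ends [109.  192.6] [119.8 255.7]
slot 4 [ 99.4 136.3] ends [92.8 97.1] [105.6 172.7]
[123 123 113  92  73  79 109 137 158 168 175 175 175 176 176 176 175 175
 175 177 175 176 175 176 176 176 174 175 175 175 175 174 175 174 173 163
 133  90  59  46  43  43  44  45  44  45  44  46  46  45  46  46  45  45
  46  47  47  47  47  46  44  48  47  50  57  67  78  87  95 103 108 110
 112 112 115]
[213 212 193 144  88  79 110 140 159 170 175 177 177 178 178 178 177 178
 178 178 178 177 178 176 177 177 178 177 177 177 177 176 177 176 168 146
 105  67  52  48  48  49  49  47  49  48  49  49  50  50  50  51  50  50
  53  51  50  51  51  52  52  51  53  56  67  77  85  96 103 108 112 112
 115 115 115]
[123 122 114  89  69  80 110 139 159 169 176 176 177 177 177 178 177 177
 177 176 177 176 176 176 176 177 176 177 176 176 176 176 176 175 174 164
 137  94  60  47  47  46  46  46  49  46  48  49  47  49  48  49  49  49
  49  50  50  49  50  49  50  51  52  54  61  70  77  86  96 104 108 111
 112 113 115]
tip if axis at slot [277.8 209.3]
tip if axis at slot [277.8 205.2]
tip if axis at slot [277.8 201.1]
```

View pics/w12.png

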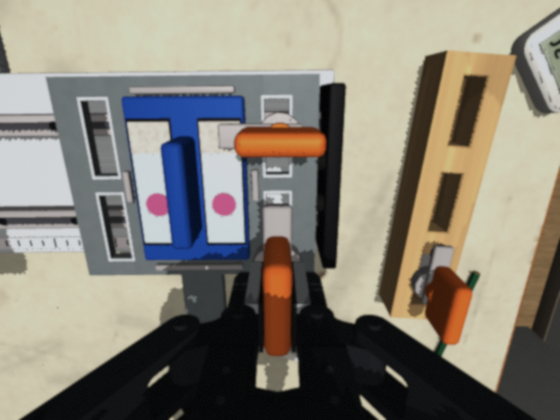

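Dog 2 is over slot 1, with its tip at v≈206 against a predicted 205. Lowering now.

step_arm:
  targets:
    - [0, -0.1, 0, 0, 0.8]
    - [1, -0.1, 0, 0, 0.8]
    - [2, -0.1, 0, 0, 0.8]
    - [2.4, -0.1, 0, 0, 0.8]
    - [2.8, -0.1, 0, 0, 0.8]
    - [3.2, -0.1, 0, 0, 0.8]
    - [3.2, -0.1, 0, 0, 0.8]

```text
time_s: 26.18
ee_pos: [492.6, -227.8, 91.8]
orientation: [-1.581, 1.569, 2.614]
wrist_force: [0.2, 1.2, -0.7]
width: 0.132
```

step_arm:
  targets:
    - [0.3, 0, 0, 0, 0.8]
    - [0.6, 0, 0, 0, 0.8]
    - [0.8, 0, 0, 0, 0.8]
    - [0.8, 0, 0, 0, 0.8]

```text
time_s: 26.52
ee_pos: [492.9, -227.9, 84.5]
orientation: [-1.518, 1.57, 2.678]
wrist_force: [1.1, -0.1, -1.2]
width: 0.134
```

step_arm:
  targets:
    - [0.15, 0, 0, 0, 0.8]
    - [0.3, 0, 0, 0, 0.8]
    - [0.3, 0, 0, 0, 0.8]

```text
time_s: 26.77
ee_pos: [493.0, -227.9, 81.6]
orientation: [-1.237, 1.571, 2.959]
wrist_force: [0.3, 0.5, -0.7]
width: 0.128
```

step_arm:
  targets:
    - [0.15, 0, 0, 0, 0.8]
    - [0.3, 0, 0, 0, 0.8]
    - [0.3, 0, 0, 0, 0.8]

```text
time_s: 27.02
ee_pos: [493.3, -228.1, 79.0]
orientation: [1.478, 1.57, -0.609]
wrist_force: [0.4, -0.4, -0.6]
width: 0.129
```

step_arm:
  targets:
    - [0.1, 0, 0, 0, 0.8]
    - [0.2, 0, 0, 0, 0.8]
    - [0.2, 0, 0, 0, 0.8]

```text
time_s: 27.27
ee_pos: [493.4, -228.1, 78.9]
orientation: [1.456, 1.57, -0.631]
wrist_force: [-2.2, 2.3, 12.8]
width: 0.13
```

Seated. Quarter turn, release and rise.

step_arm:
  targets:
    - [-0.15, 0, 0, -0.11, 0.8]
    - [-0.15, 0, 0, -0.22, 0.8]
    - [-0.15, 0, 0, -0.33, 0.8]
    - [-0.15, 0, 0, -0.44, 0.8]
    - [-0.15, 0, 0, -0.55, 0.8]
    - [-0.15, 0, 0, -0.66, 0.8]
    - [-0.15, 0, 0, -0.77, 0.8]
    - [-0.15, 0, 0, -0.88, 0.8]

```text
time_s: 27.93
ee_pos: [493.7, -228.4, 78.9]
orientation: [0.572, 1.569, -0.63]
wrist_force: [0.4, 0.1, 2.4]
width: 0.132
```

step_arm:
  targets:
    - [0, 0, 0, -0.1, 0.8]
    - [0, 0, 0, -0.2, 0.8]
    - [0, 0, 0, -0.3, 0.8]
    - [0, 0, 0, -0.4, 0.8]
    - [0, 0, 0, -0.5, 0.8]
    - [0, 0, 0, -0.6, 0.8]
    - [0, 0, 0, -0.69, 0.8]
    - [0, 0, 0, -0.69, 0.8]

```text
time_s: 28.6
ee_pos: [494.2, -228.7, 78.9]
orientation: [-0.036, 1.568, -0.552]
wrist_force: [0.2, -0.3, 1.9]
width: 0.13
```

step_arm:
  targets:
    - [0, 0, 0, 0, 2]
    - [0, 0, 0, 0, 4]
    - [0, 0, 0, 0, 4]
    - [-3, 0, 0, 0, 4]
    - [-6, 0, 0, 0, 4]
    - [-9, 0, 0, 0, 4]
    - [-9, 0, 0, 0, 4]

```text
time_s: 29.18
ee_pos: [496.3, -229.9, 174.1]
orientation: [-0.05, 1.56, -0.568]
wrist_force: [0.5, -1.9, 0.9]
width: 0.473
```

```bash
python3 -c "
from h import *
plan(388,-304,150,0.985); f=cam('wrist','w13'); wings(f,108); print([proj(f,[*slot(i),108]) for i in (1,2)])"
```

```text
t 29.18 tcp [ 496.3 -229.9  174.1] jaw -0.518 w 0.473 F [ 0.5 -1.9  0.9] q6 -0.04
SHIFT cm [  2.4 -11.8  -5.8] spin -1.503 alt 1.638
orange [272. 242.] [23. 15.] 90 [ 489.2 -237.6  108. ]
orange [360. 225.] [15. 57.] 4 [ 545.9 -256.4  108. ]
[array([271.8, 227.4]), array([358.5, 226.9])]
```

Third dog: I'll use the other wrist branch (spin -1.503), so the later turn can go the opposite way.

step_arm:
  targets:
    - [0, -2.5, -1, -0.12, 4]
    - [0, -5, -2, -0.24, 4]
    - [0, -7.5, -3, -0.36, 4]
    - [0, -10, -4, -0.48, 4]
    - [0, -11.8, -5.8, -0.6, 4]
    - [1, -11.8, -5.8, -0.72, 4]
    - [2.2, -11.8, -5.8, -0.84, 4]
    - [2.2, -11.8, -5.8, -0.96, 4]

```text
time_s: 29.9
ee_pos: [381.9, -300.3, 143.3]
orientation: [1.883, 1.564, 2.329]
wrist_force: [0.6, 0.3, 0.8]
width: 0.47
```

step_arm:
  targets:
    - [0, 0, 0, -0.12, 4]
    - [0, 0, 0, -0.24, 4]
    - [0, 0, 0, -0.36, 4]
    - [0, 0, 0, -0.48, 4]
    - [0, 0, 0, -0.543, 4]
    - [0, 0, 0, -0.543, 4]

```text
time_s: 30.4
ee_pos: [383.5, -301.0, 145.0]
orientation: [1.37, 1.568, 2.356]
wrist_force: [-0.5, 0.5, 0.6]
width: 0.464
```

```bash
python3 -c "
from h import *
plan(388.5,-304.4,54,0.985);f=cam('wrist','w14'); wings(f); print([proj(f,[388.5,-304.4,z]) for z in(84,49)])"
```

```text
t 30.40 tcp [ 383.5 -301.   145. ] jaw 0.986 w 0.464 F [-0.5  0.5  0.6] q6 -1.79
SHIFT cm [ 9.1 -0.6 -0. ] spin 0.001 alt -3.141
orange [465. 318.] [14. 66.] 85 [ 514.5 -225.6   84. ]
orange [278. 234.] [58. 18.] 90 [ 386.1 -301.7   84. ]
[array([276.6, 238.8]), array([276.7, 220.2])]
```

step_arm:
  targets:
    - [0, -0.35, 0, 0, 4]
    - [2.5, -0.35, 0, 0, 4]
    - [5, -0.35, 0, 0, 4]
    - [7, -0.35, 0, 0, 4]
    - [8.5, -0.35, 0, 0, 4]
    - [9.1, -0.35, 0, 0, 4]
    - [9.1, -0.35, 0, 0, 4]

```text
time_s: 31.03
ee_pos: [386.5, -302.9, 53.8]
orientation: [1.353, 1.567, 2.338]
wrist_force: [-0.7, 0.4, 0.1]
width: 0.464
```

step_arm:
  targets:
    - [0, 0, 0, 0, 2]
    - [0, 0, 0, 0, 0.8]
    - [0, 0, 0, 0, 0.8]
    - [0, 0, 0, 0, 0.8]
    - [0, 0, 0, 0, 0.8]
  squeeze: 50

```text
time_s: 31.45
ee_pos: [387.8, -304.3, 56.2]
orientation: [-1.795, 1.569, -0.81]
wrist_force: [0.1, -0.5, 1.6]
width: 0.131
```

step_arm:
  targets:
    - [-1, 0, 0, 0, 0.8]
    - [-3, 0, 0, 0, 0.8]
    - [-6, 0, 0, 0, 0.8]
    - [-9, 0, 0, 0, 0.8]
    - [-12, 0, 0, 0, 0.8]
    - [-12.5, 0, 0, 0, 0.8]
    - [-12.5, 0, 0, 0, 0.8]

```text
time_s: 32.03
ee_pos: [388.4, -304.9, 182.9]
orientation: [-1.803, 1.565, -0.818]
wrist_force: [-0.3, 0.5, -1.3]
width: 0.125
```

```bash
python3 -c "
from h import *
plan(*slot(3),125,1.054)"
```

```text
t 32.03 tcp [ 388.4 -304.9  182.9] jaw 0.986 w 0.125 F [-0.3  0.5 -1.3] q6 -1.79
SHIFT cm [ 5.8 -3.8 23. ] spin -0.068 alt 3.073
```

step_arm:
  targets:
    - [0, -0.7, 3.8, -0.068, 0.8]
    - [0, -1.3, 7.6, -0.068, 0.8]
    - [0, -2, 11.5, -0.068, 0.8]
    - [0, -2.7, 15.3, -0.068, 0.8]
    - [0, -3.4, 19.2, -0.068, 0.8]
    - [0, -4, 23, -0.068, 0.8]
    - [0, -4, 23, -0.068, 0.8]
    - [2.5, -4, 23, -0.068, 0.8]

```text
time_s: 32.7
ee_pos: [551.3, -133.1, 157.2]
orientation: [-1.406, 1.564, -0.349]
wrist_force: [1.3, -0.6, -0.1]
width: 0.128
```

```bash
python3 -c "
from h import *
plan(*slot(3),122,1.054)"
```

```text
t 32.70 tcp [ 551.3 -133.1  157.2] jaw 1.058 w 0.128 F [ 1.3 -0.6 -0.1] q6 -1.42
SHIFT cm [ 3.5  0.3 -0.3] spin 0.004 alt -3.138
```

step_arm:
  targets:
    - [1, 0.3, -0.2, 0, 0.8]
    - [2, 0.3, -0.2, 0, 0.8]
    - [3.2, 0.3, -0.2, 0, 0.8]
    - [3.2, 0.3, -0.2, 0, 0.8]
    - [3.2, 0.3, -0.2, 0, 0.8]

```text
time_s: 33.12
ee_pos: [543.0, -134.5, 122.1]
orientation: [1.766, 1.568, 2.819]
wrist_force: [-0.1, 1.1, -1.3]
width: 0.135
```

```bash
python3 -c "
from h import *
plan(*slot(3),79,1.054); f=cam('wrist','w15'); slots(f); wings(f,108)
p,T,s=tool()
print('axis wing top',proj(f,[*slot(3),p[2]-21+50]),'-X end top',proj(f,[*(slot(3)-22*X),p[2]-21+50]),'+X',proj(f,[*(slot(3)+22*X),p[2]-21+50]))"
```

```text
t 33.12 tcp [ 543.  -134.5  122.1] jaw 1.053 w 0.135 F [-0.1  1.1 -1.3] q6 -1.42
SHIFT cm [ 4.3 -0.4  0.2] spin -0.001 alt 3.140
slot 1 [117.8 233.9] ends [122.8 264.1] [112.4 201.6]
slot 2 [130.1 308.1] ends [134.4 333.9] [125.6 280.7]
slot 3 [279.9 233.8] ends [279.8 264.1] [279.9 201.6]
slot 4 [279.7 308.1] ends [279.7 333.9] [279.8 280.7]
orange [ 90. 358.] [14. 57.] 90 [ 542.  -258.7  108. ]
orange [277. 308.] [24. 83.] 0 [ 565.9 -147.2  108. ]
orange [ 76. 269.] [18. 81.] 90 [ 493.4 -226.9  108. ]
axis wing top [281.4 325.3] -X end top [281.6 276.8] +X [281.2 368.9]
```

View pics/w15.png

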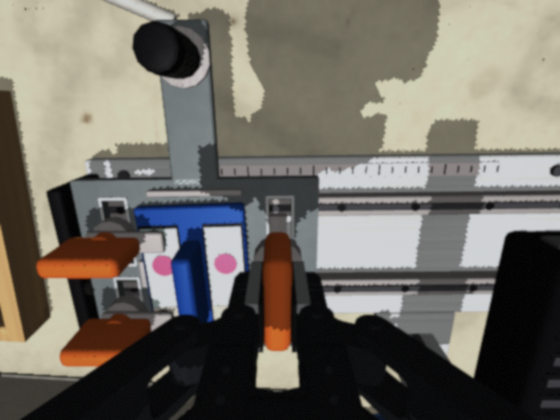

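Dog 3 is above slot 3, whose outline is about 266–294 with its -X end near v=197. The dog is at u≈278. I'll check the alignment along X numerically.

```bash
python3 -c "
from h import *
f=cv2.imread('pics/w15.png')
print(f[180:226,272,:].mean(1).round().astype(int)); print(f[225:360,277,2])
r=f[205:212].mean(0).mean(1).round().astype(int); print(r[255:305])
g=cam('wrist'); p,T,s=tool(); print(p,(p[:2]-C)@X,(p[:2]-C)@Y)
for z in(116,121): 
  for d in(-2,0,2): print(z,d,'foot -X',proj(g,[*(slot(3)+(d-22)*X),z]))
for z in (148,152):
  print('top -X',proj(g,[*(slot(3)-22*X),z]),proj(g,[*(slot(3)+22*X),z]))
"
```

```text
[ 58  57  58  58  59  59  59  59  59  60  59  59  59  60  64  79  99 108
 100 100 117 125 116  97  74  49  38  38  42  42  45  59  69  62  54  56
  68  79  86  88  88  89  88  88  87  87]
[ 90  89  91  90  91  89  85  76  70  69  69  69  70  69  69  71  72  69
  72  70  71  72  73  71  72  74  73  73  73  73  73  74  75  76  82  88
  97 103 108 115 117 119 120 122 123 123 123 125 126 124 126 125 125 126
 125 125 126 124 124 125 124 126 125 124 124 125 124 125 124 124 125 124
 124 123 124 124 124 125 124 124 124 124 125 123 125 123 124 123 124 125
 123 125 124 124 123 124 124 125 124 124 124 127 138 165 187 196 200 200
 200 201 200 200 200 201 200 201 200 202 201 200 201 200 201 199 197 196
 199 205 206 206 206 206 206 207 206]
[132 131 125 111  94  78  74  74  72  70  79  97 102  84  49  28  32  45
  61  76  81  80  72  60  48  41  40  41  41  41  41  41  41  41  43  53
  81 102 100  81  64  58  57  58  58  58  58  58  58  58]
[ 544.3 -134.9  123.6] -31.43466171620994 52.20563664243876
116 -2 foot -X [280.4 232.5]
116 0 foot -X [280.4 236.3]
116 2 foot -X [280.4 240.1]
121 -2 foot -X [280.5 236.7]
121 0 foot -X [280.5 240.6]
121 2 foot -X [280.5 244.5]
top -X [281.1 268.9] [280.8 358.8]
top -X [281.2 274. ] [280.9 365.9]
```

step_arm:
  targets:
    - [0, -0.25, 0.17, 0, 0.8]
    - [1, -0.25, 0.17, 0, 0.8]
    - [2, -0.25, 0.17, 0, 0.8]
    - [2.4, -0.25, 0.17, 0, 0.8]
    - [2.8, -0.25, 0.17, 0, 0.8]
    - [3.1, -0.25, 0.17, 0, 0.8]
    - [3.1, -0.25, 0.17, 0, 0.8]

```text
time_s: 33.8
ee_pos: [546.5, -134.0, 91.4]
orientation: [1.8, 1.569, 2.853]
wrist_force: [0.3, 0.5, -1.3]
width: 0.133
```

step_arm:
  targets:
    - [0.3, 0, 0, 0, 0.8]
    - [0.6, 0, 0, 0, 0.8]
    - [0.8, 0, 0, 0, 0.8]
    - [0.8, 0, 0, 0, 0.8]

```text
time_s: 34.13
ee_pos: [546.8, -134.1, 83.9]
orientation: [1.821, 1.57, 2.875]
wrist_force: [0.3, 1.0, -0.8]
width: 0.131
```

step_arm:
  targets:
    - [0.1, 0, 0, 0, 0.8]
    - [0.2, 0, 0, 0, 0.8]
    - [0.2, 0, 0, 0, 0.8]

```text
time_s: 34.38
ee_pos: [547.1, -134.2, 82.3]
orientation: [-2.897, 1.571, -1.844]
wrist_force: [0.1, 0.3, -0.1]
width: 0.13
```

step_arm:
  targets:
    - [0.15, 0, 0, 0, 0.8]
    - [0.25, 0, 0, 0, 0.8]
    - [0.25, 0, 0, 0, 0.8]

```text
time_s: 34.63
ee_pos: [547.3, -134.2, 80.2]
orientation: [-1.508, 1.57, -0.454]
wrist_force: [-0.9, 0.6, 2.7]
width: 0.131
```

step_arm:
  targets:
    - [0.1, 0, 0, 0, 0.8]
    - [0.15, 0, 0, 0, 0.8]
    - [0.15, 0, 0, 0, 0.8]

```text
time_s: 34.88
ee_pos: [547.3, -134.3, 80.2]
orientation: [-1.498, 1.569, -0.445]
wrist_force: [-1.8, 0.4, 11.8]
width: 0.131
```

Seated at 80.2. Turn by +1.57 (yaw -90°), so the finger points toward -Y over the frame.

step_arm:
  targets:
    - [-0.12, 0, 0, 0.11, 0.8]
    - [-0.12, 0, 0, 0.22, 0.8]
    - [-0.12, 0, 0, 0.33, 0.8]
    - [-0.12, 0, 0, 0.44, 0.8]
    - [-0.12, 0, 0, 0.55, 0.8]
    - [-0.12, 0, 0, 0.66, 0.8]
    - [-0.12, 0, 0, 0.77, 0.8]
    - [-0.12, 0, 0, 0.88, 0.8]

```text
time_s: 35.55
ee_pos: [548.1, -134.8, 80.2]
orientation: [-0.675, 1.568, -0.507]
wrist_force: [-0.2, -0.1, 1.9]
width: 0.129
```

step_arm:
  targets:
    - [0, 0, 0, 0.1, 0.8]
    - [0, 0, 0, 0.2, 0.8]
    - [0, 0, 0, 0.3, 0.8]
    - [0, 0, 0, 0.4, 0.8]
    - [0, 0, 0, 0.5, 0.8]
    - [0, 0, 0, 0.6, 0.8]
    - [0, 0, 0, 0.69, 0.8]
    - [0, 0, 0, 0.69, 0.8]

```text
time_s: 36.22
ee_pos: [547.9, -134.6, 80.2]
orientation: [0.022, 1.569, -0.496]
wrist_force: [0.7, -1.1, 3.4]
width: 0.131
```

step_arm:
  targets:
    - [0, 0, 0, 0, 2]
    - [0, 0, 0, 0, 4]
    - [0, 0, 0, 0, 4]
    - [-3, 0, 0, 0, 4]
    - [-6, 0, 0, 0, 4]
    - [-9, 0, 0, 0, 4]
    - [-9, 0, 0, 0, 4]

```text
time_s: 36.8
ee_pos: [550.6, -135.4, 175.4]
orientation: [0.153, 1.56, -0.363]
wrist_force: [0.8, -0.5, 0.4]
width: 0.47
```

```bash
python3 -c "
from h import *
plan(425.6,-129.3,180,1.054); f=cam('wrist','w16'); wings(f,108); print([proj(f,[*slot(i),108]) for i in (1,2,3)])"
```

```text
t 36.80 tcp [ 550.6 -135.4  175.4] jaw -0.516 w 0.470 F [ 0.8 -0.5  0.4] q6 0.15
SHIFT cm [ -0.6  -5.6 -11.2] spin -1.570 alt 1.572
orange [273. 354.] [45. 14.] 90 [ 496.3 -226.6  108. ]
orange [272. 240.] [22. 14.] 90 [ 543.6 -142.4  108. ]
[array([271.5, 357.4]), array([346. , 356.8]), array([270.9, 228.3])]
```

step_arm:
  targets:
    - [-1, -1, -2, 0.12, 5]
    - [-1.5, -2, -4, 0.24, 5]
    - [-1.5, -3, -6, 0.36, 5]
    - [-1.5, -4, -8, 0.48, 5]
    - [-1.5, -5.6, -11.2, 0.6, 5]
    - [-1.5, -5.6, -11.2, 0.72, 5]
    - [-1.5, -5.6, -11.2, 0.84, 5]
    - [-1.5, -5.6, -11.2, 0.96, 5]

```text
time_s: 37.52
ee_pos: [420.5, -127.1, 183.4]
orientation: [-2.09, 1.569, 2.71]
wrist_force: [0.6, 0.3, 0.2]
width: 0.582
```

step_arm:
  targets:
    - [0, 0, 0, 0.12, 5]
    - [0, 0, 0, 0.24, 5]
    - [0, 0, 0, 0.36, 5]
    - [0, 0, 0, 0.48, 5]
    - [0, 0, 0, 0.6, 5]
    - [0, 0, 0, 0.612, 5]
    - [0, 0, 0, 0.612, 5]

```text
time_s: 38.1
ee_pos: [421.4, -127.2, 183.6]
orientation: [-1.487, 1.569, 2.711]
wrist_force: [-0.1, -0.5, -1.0]
width: 0.584
```

```bash
python3 -c "
from h import *
plan(425.6,-129.3,70,1.054); f=cam('wrist','w17'); wings(f,108); print(proj(f,[425.6,-129.3,104]))"
```

```text
t 38.10 tcp [ 421.4 -127.2  183.6] jaw -2.086 w 0.584 F [-0.1 -0.5 -1. ] q6 1.63
SHIFT cm [11.4  0.5 -0. ] spin 0.002 alt -3.140
orange [367.  41.] [18. 70.] 90 [ 494.2 -228.5  108. ]
orange [182.  40.] [18. 69.] 90 [ 547.9 -134.5  108. ]
[276.9 213.7]
```

View pics/w17.png

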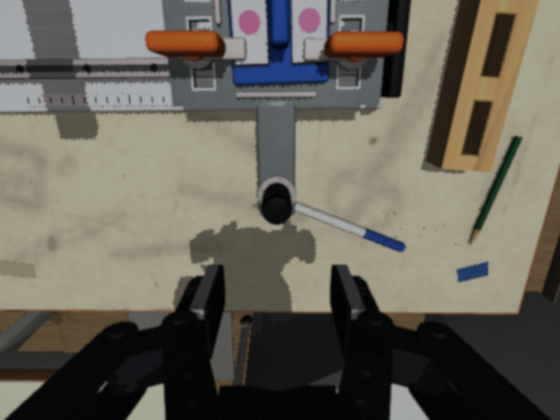

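The fingers of the slot 1 and slot 3 dogs lie over the frame edge at (322,48) and (233,48). The frame sits inside the lips, and the post is centred between the jaws at (277,207). Now I'll engage the post.

step_arm:
  targets:
    - [0, 0.6, 0, 0, 5]
    - [3, 0.6, 0, 0, 5]
    - [6, 0.6, 0, 0, 5]
    - [9, 0.6, 0, 0, 5]
    - [11.3, 0.6, 0, 0, 5]
    - [11.3, 0.6, 0, 0, 3.5]
    - [11.3, 0.6, 0, 0, 2.5]
    - [11.3, 0.6, 0, 0, 2.5]
  squeeze: 20

```text
time_s: 38.82
ee_pos: [428.5, -131.2, 72.5]
orientation: [1.607, 1.569, -0.481]
wrist_force: [0.1, 0.6, 0.2]
width: 0.295
```

step_arm:
  targets:
    - [0, 0, -0.2, 0, 2.5]
    - [0, 0, -0.4, 0, 2.5]
    - [0, 0, -0.7, 0, 2.5]
    - [0, 0, -1.2, 0, 2.5]
    - [0, 0, -1.7, 0, 2.5]
    - [0, 0, -2.3, 0, 2.5]
    - [0, 0, -2.9, 0, 2.5]
    - [0, 0, -3.5, 0, 2.5]

```text
time_s: 39.48
ee_pos: [445.0, -99.6, 71.7]
orientation: [1.413, 1.57, -0.676]
wrist_force: [0.4, -3.3, 3.0]
width: 0.292
```

step_arm:
  targets:
    - [0, 0, -0.6, 0, 2.5]
    - [0, 0, -1.2, 0, 2.5]
    - [0, 0, -1.8, 0, 2.5]
    - [0, 0, -2.4, 0, 2.5]
    - [0, 0, -3.0, 0, 2.5]
    - [0, 0, -3.6, 0, 2.5]
    - [0, 0, -4.2, 0, 2.5]
    - [0, 0, -4.8, 0, 2.5]

```text
time_s: 40.15
ee_pos: [468.1, -57.7, 71.4]
orientation: [-1.349, 1.57, 2.846]
wrist_force: [-1.9, -2.6, 2.6]
width: 0.294
```

step_arm:
  targets:
    - [0, 0, -0.6, 0, 2.5]
    - [0, 0, -1.2, 0, 2.5]
    - [0, 0, -1.8, 0, 2.5]
    - [0, 0, -2.4, 0, 2.5]
    - [0, 0, -3.0, 0, 2.5]
    - [0, 0, -3.6, 0, 2.5]
    - [0, 0, -4.2, 0, 2.5]
    - [0, 0, -4.8, 0, 2.5]

```text
time_s: 40.82
ee_pos: [491.6, -16.0, 71.2]
orientation: [-1.298, 1.569, 2.897]
wrist_force: [-3.5, -2.1, 1.0]
width: 0.288
```

step_arm:
  targets:
    - [0, 0, -0.6, 0, 2.5]
    - [0, 0, -1.2, 0, 2.5]
    - [0, 0, -1.8, 0, 2.5]
    - [0, 0, -2.4, 0, 2.5]
    - [0, 0, -3.0, 0, 2.5]
    - [0, 0, -3.6, 0, 2.5]
    - [0, 0, -4.2, 0, 2.5]
    - [0, 0, -4.8, 0, 2.5]

```text
time_s: 41.48
ee_pos: [516.0, 25.5, 71.4]
orientation: [-1.065, 1.57, 3.129]
wrist_force: [-3.9, -1.3, -0.8]
width: 0.292
```

step_arm:
  targets:
    - [0, 0, -0.5, 0, 2.5]
    - [0, 0, -1.0, 0, 2.5]
    - [0, 0, -1.4, 0, 2.5]
    - [0, 0, -1.7, 0, 2.5]
    - [0, 0, -2.0, 0, 2.5]
    - [0, 0, -2.3, 0, 2.5]
    - [0, 0, -2.5, 0, 2.5]
    - [0, 0, -2.7, 0, 2.5]

```text
time_s: 42.15
ee_pos: [527.3, 45.1, 71.4]
orientation: [-0.035, 1.562, -2.12]
wrist_force: [-7.9, -15.9, 4.1]
width: 0.291
```

step_arm:
  targets:
    - [0, 0, -0.2, 0, 2.5]
    - [0, 0, -0.3, 0, 2.5]
    - [0, 0, -0.3, 0, 2.5]

```text
time_s: 42.4
ee_pos: [527.3, 45.1, 71.3]
orientation: [-0.063, 1.557, -2.147]
wrist_force: [-9.2, -20.2, 4.5]
width: 0.29
```

The far stop is reached, at 22 N with no motion. Now back home.

step_arm:
  targets:
    - [0, 0, 0.4, 0, 2.5]
    - [0, 0, 0.7, 0, 2.5]
    - [0, 0, 1.0, 0, 2.5]
    - [0, 0, 1.4, 0, 2.5]
    - [0, 0, 2.0, 0, 2.5]
    - [0, 0, 2.6, 0, 2.5]
    - [0, 0, 3.2, 0, 2.5]
    - [0, 0, 3.8, 0, 2.5]

```text
time_s: 43.07
ee_pos: [513.1, 17.6, 72.1]
orientation: [2.039, 1.568, -0.05]
wrist_force: [2.4, 1.9, 0.8]
width: 0.297
```

step_arm:
  targets:
    - [0, 0, 0.6, 0, 2.5]
    - [0, 0, 1.2, 0, 2.5]
    - [0, 0, 1.8, 0, 2.5]
    - [0, 0, 2.4, 0, 2.5]
    - [0, 0, 3.0, 0, 2.5]
    - [0, 0, 3.6, 0, 2.5]
    - [0, 0, 4.2, 0, 2.5]
    - [0, 0, 4.8, 0, 2.5]

```text
time_s: 43.73
ee_pos: [487.9, -24.2, 71.5]
orientation: [1.39, 1.571, -0.699]
wrist_force: [4.1, 1.3, 0.8]
width: 0.294
```

step_arm:
  targets:
    - [0, 0, 0.6, 0, 2.5]
    - [0, 0, 1.2, 0, 2.5]
    - [0, 0, 1.8, 0, 2.5]
    - [0, 0, 2.4, 0, 2.5]
    - [0, 0, 3.0, 0, 2.5]
    - [0, 0, 3.6, 0, 2.5]
    - [0, 0, 4.2, 0, 2.5]
    - [0, 0, 4.8, 0, 2.5]

```text
time_s: 44.4
ee_pos: [464.0, -65.9, 71.5]
orientation: [-1.143, 1.571, 3.052]
wrist_force: [4.4, 2.5, -0.3]
width: 0.292
```

step_arm:
  targets:
    - [0, 0, 0.6, 0, 2.5]
    - [0, 0, 1.2, 0, 2.5]
    - [0, 0, 1.8, 0, 2.5]
    - [0, 0, 2.4, 0, 2.5]
    - [0, 0, 3.0, 0, 2.5]
    - [0, 0, 3.6, 0, 2.5]
    - [0, 0, 4.2, 0, 2.5]
    - [0, 0, 4.8, 0, 2.5]

```text
time_s: 45.07
ee_pos: [440.3, -107.6, 71.5]
orientation: [-1.025, 1.571, -3.113]
wrist_force: [3.5, 1.2, -0.2]
width: 0.294
```

step_arm:
  targets:
    - [0, 0, 0.6, 0, 2.5]
    - [0, 0, 1.1, 0, 2.5]
    - [0, 0, 1.5, 0, 2.5]
    - [0, 0, 1.9, 0, 2.5]
    - [0, 0, 2.2, 0, 2.5]
    - [0, 0, 2.5, 0, 2.5]
    - [0, 0, 2.8, 0, 2.5]
    - [0, 0, 3.0, 0, 2.5]

```text
time_s: 45.73
ee_pos: [426.5, -131.7, 71.5]
orientation: [-3.106, 1.567, 1.086]
wrist_force: [8.8, 10.3, -1.2]
width: 0.288
```

step_arm:
  targets:
    - [0, 0, 0.2, 0, 2.5]
    - [0, 0, 0.4, 0, 2.5]
    - [0, 0, 0.4, 0, 2.5]

```text
time_s: 45.98
ee_pos: [426.4, -131.7, 71.4]
orientation: [-3.138, 1.559, 1.051]
wrist_force: [12.2, 19.6, -2.2]
width: 0.293
```

step_arm:
  targets:
    - [0, 0, -0.5, 0, 2.5]
    - [0, 0, -0.8, 0, 3.5]
    - [0, 0, -0.8, 0, 5]
    - [-2, 0, -0.8, 0, 5]
    - [-5, 0, -0.8, 0, 5]
    - [-9, 0, -0.8, 0, 5]
    - [-12, 0, -0.8, 0, 5]
    - [-12, 0, -0.8, 0, 5]

```text
time_s: 46.65
ee_pos: [430.4, -131.9, 197.2]
orientation: [1.495, 1.56, -0.593]
wrist_force: [0.9, -0.4, 0.0]
width: 0.588
```

```bash
python3 -c "
from h import *
plan(425.6,-129.3,185,1.054); f=cam('wrist','w18'); wings(f,108)
for b in blobs(blue(f),300): print('blue',cv2.boundingRect(b),onz(f,*cv2.minAreaRect(b)[0],66))
t=cam('top','t9'); a=cv2.imread('pics/t9.png'); b=cv2.imread('pics/topcrop.png')
for bb in blobs(orange(t),12): r=cv2.minAreaRect(bb); q=onz(t,*r[0],105)[:2]-C; print('top wing in carriage',q@X,q@Y,r[1],r[2])
for bb in blobs(blue(t),100): r=cv2.minAreaRect(bb); q=onz(t,*r[0],66)[:2]-C; print('top blue',r,q@X,q@Y)
h=cv2.imread('pics/top0.png'); d=cv2.absdiff(a,h).max(2)
for n,(u,v) in dict(timer=(402,243),eth=(185,112),stain=(212,115),amber=(168,140),fix=(136,180)).items(): print(n,d[v-12:v+12,u-12:u+12].mean())
"
```

```text
t 46.65 tcp [ 430.4 -131.9  197.2] jaw -2.088 w 0.588 F [ 0.9 -0.4  0. ] q6 1.64
SHIFT cm [ 1.2 -0.6  0. ] spin -0.001 alt 3.141
orange [360.  64.] [16. 65.] 90 [ 494.2 -228.6  108. ]
orange [190.  64.] [15. 63.] 90 [ 548.  -134.6  108. ]
blue (235, 0, 90, 102) [ 531.5 -190.3   66. ]
top wing in carriage -29.220206360766074 -64.08615889503366 (10.461413383483887, 3.944467306137085) 30.963754653930664
top wing in carriage 29.675543503325585 -57.43024475386323 (16.12334442138672, 3.6908857822418213) 29.05460548400879
top blue ((302.51910400390625, 209.46495056152344), (26.416677474975586, 26.65610122680664), 28.610462188720703) 16.661326300572757 -4.404639774412085
timer 3.3559027777777777
eth 3.1180555555555554
stain 2.9427083333333335
amber 3.0034722222222223
fix 6.034722222222222
```

```bash
python3 -c "
from plant import job_done
print(job_done())"
```

```text
the job is handed in; nothing more can be done
None
```

The stage is ready and handed in at about 47 s of the 210 s allowed. The carriage is at the home stop with the frame and all three dogs fitted.

- **Empty run:** I pushed the empty carriage by its post to the far stop and back to the home stop, commanding at most about 72 mm/s. The force stayed at about 2–4 N, with no sticky spots. It started about mid-travel, not at home.
- **Frame:** It lies on the plate between all four lips; contact height and a picture both confirmed this.
- **Dogs:** One each in slots 1 and 2 (home side) and one in slot 3 (far side). Each collar was pressed onto the plate before a quarter turn. The pictures show all three fingers over the frame edge.
- **Loaded run:** The carriage went to the far stop (22 N, no further motion) and back to the home stop (23 N), at the same speed and a similar force.

**Last checks:**
- The wings of the dogs in slots 1 and 3 were within 0.2 mm of where they stood before the loaded run.
- The overhead view shows the slot 2 wing in its slot, to within camera accuracy. The arm hid the slot 3 dog from overhead, so the wrist camera alone confirms that one.
- The timer and three of the bottles look unchanged in the overhead view. The patch around the fixative can differed slightly more (6 against 3 grey levels). I put that down to the arm's shadow, as the arm never went near it, but I did not look further.
- There was no force spike that would suggest a knock on the scan bar. I didn't inspect it in a final picture.

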